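# Put the blue paint pot away in the painting box with the folding lid stay

### The arm

A 7-joint arm with a two-finger parallel gripper is mounted at the origin on the work surface. World frame = base frame: x ahead of the robot, y to its left, z up, the work surface at z = 0. Lengths are in m, angles in rad, forces in N, time in s.
With the tool pointing down it reaches from about 0.35 to 0.9 m from the base axis. Payload 8.1 kg.
Tool frame: the origin (TCP) lies midway between the tips of the shut fingers; the grasp point (between the pads) lies 19 mm behind it; z points along the fingers, y is the direction in which the jaws open and shut (so a half turn about z gives the same grasp; the last joint's range is limited). The gripper opens to 92 mm and grips with 3 to 60 N. Pads are 19 mm wide; open, the fingers measure 130 mm over their backs; the gripper's body (75 mm by 190 mm) begins 47 mm behind the grasp point.
Start: joints at [-0.103, 0.434, 0.025, 1.573, -0.012, 1.134, -0.075], TCP at [0.625, -0, 0.227] pointing down, gripper open.
Joint ranges: [-2.62, 2.62], [-0.44, 2.09], [-1.27, 1.32], [0.08, 2.57], [-1.32, 4.46], [0.12, 2], [-2.74, 2.74]. Speed limits (rad/s): [2.22, 2.22, 3.01, 3.01, 3.14, 3.14, 3.14].

### API

Orientations are given as a rotation vector (axis times angle).
In Python, from cell import arm gives the robot as it stands. The module is installed in compiled form; this text tells all that it offers.
- The arm moves only by the tool jog_arm, never from a script. Its argument "increments" is a list of rows, each an object with "slide": the shift along the tool's x, y, z in mm, a list of three; "roll": the turn about the tool's z in rad; "gripper": the opening, from 0 (shut) to 1 (fully open). In form: [{"slide": [x, y, z], "roll": roll, "gripper": gripper}, ...]. A call has exactly 10 rows; each row is the pose to reach, as a shift and turn from the pose commanded when the call began, along the tool's axes at that moment; what a row does not reach only later rows make up. A row lasts 1/12 s, in which the tool goes at most 41.7 mm and 7.16 degrees, less where a joint would pass 70% of its speed; a pose out of reach is approached as far as the arm can. A call with a gripper value outside its range is refused whole. The fingers move at their own pace and stop on an object; "newtons" is the grip in N (left out, the last holds). Time passes only in rows, so rows that repeat a pose let the fingers close, or fill a call up. It gives the time, the measured TCP pose, the force and the opening at its end, in the units of the state.
- arm.observe(): the state, without advancing time (a new reading comes with each control period).
- arm.get_image(name): name is "scene" or "side" or "wrist"; returns a dict with "frame" (480x640x3 uint8, blue, green, red), "depth" (480x640 float32, m along the optical axis (not along the pixel's ray), 0 where there is no reading), "intrinsics" (3x3 intrinsics, pixels), "R" (3x3) and "t" (3): a world point X has camera coordinates R X + t; the wrist camera has in their place "hand_eye" (4x4, takes a point from camera to tool coordinates, whose origin is the TCP and whose axes are the flange's). Camera axes: x right, y down, z forward; pixel columns grow to the right and rows downward; lengths in m; the calibration is good to about 2 mm. A picture is of the moment at which its call begins: read the wrist's pose just before it.
- arm.sign_off(): hands the job in, once; it reports no verdict.
The state is a dict: "clock": time; "joints": joint angles; "dq": joint speeds; "joint_efforts": joint torques, N m; "position": TCP position; "ee_rot": TCP orientation; "force": force on the tool from outside, world axes, zero at the start; "ft_torque": the same for the moment, N m; "width": opening from 0.0 (shut) to 1.0 (fully open).
Only numpy, scipy, OpenCV 4.12 (cv2) and the standard library are available. Lean on these libraries where they do the work, as an engineer would, in place of code of your own. Each camera call takes 0.05 s, during which the arm holds its last target.

### The job

Put the blue paint pot away in the painting box: raise the lid until its folding stay locks and holds it open by itself, and stand the pot upright in the open bay. Then shut the box: lift the lid slightly to take the load off the stay, gently fold the stay's knee with its red pin (the thin stay must never be forced), and lower the lid slowly until it is fully shut. Leave everything else as it stands.

Things in the scene. Friction and masses are not known exactly. Their poses are not given: they have to be found in the camera images.
- box: open wooden painting box, fixed, 170 x 240 x 65 mm high, walls 6 mm, inner floor 6 mm up. Origin: centre of its underside; x points from its front to the hinge side, y to its left, z up. A 34 mm high divider (top at z = 42 mm) at x = +40 mm parts a brush tray (hinge side) from the empty bay (front, 116 mm in x by 228 mm in y). The lid covers it.
- box_bay (a point): point on the inner floor of the empty bay, towards its front (box x = -47 mm, y = 0), a good place for the pot (anywhere in the bay will do); with the lid locked open its handle stands over box x = +20 mm, about 0.27 m above the table
- lid_hinge (a point): middle of the lid's hinge line, at the top of the box's far wall; the hinge runs along the box's y axis
- lid (a joint): angle of the wooden lid (170 x 240 x 15 mm, about 0.5 kg): 0 = shut, grows as its front edge rises. Stiff hinge (friction about 1.3 N m): the lid stays wherever it is left; moving it by the handle takes 3 to 10 N. The stay stops it at about 1.33 (highest). At about 1.24 it is locked: the stay carries it and pushing the lid down cannot close it.
- handle (a point): middle of the lid's steel handle: a round bar 14 mm thick, 100 mm free length between two prongs, parallel to the hinge, 50 mm in front of the lid's front edge (220 mm from the hinge line, 7.5 mm above the lid's underside). It can be pinched from above at every lid angle and turns between the fingers.
- stay (a joint): angle of the stay's lower link: 0 = folded (lid shut), about 0.76 = links in line (lid highest), about 1.11 = locked at its stop. Two thin brass links, 69 mm each, outside the right wall. A light spring pushes the knee to the locked side: a lid raised to its stop, then lowered about 0.09 rad, locks by itself.
- knee_pin (a point): middle of the red sleeve (16 mm diameter, 46 mm long, parallel to the hinge) on the stay's knee, 50 mm right of the box's right wall. Lid raised: about 0.1 m above the table. Lid at its highest: 1 to 6 N backwards (box +x) and 34 degrees downwards fold the knee; 10 mm past the line, lowering the lid does the rest. A loaded knee takes 12 N or more; over 10 N bends the stay and fails.
- pot_blue: closed blue paint pot with a white cap: body 44 mm diameter, 36 mm high, cap 38 mm diameter, 46 mm high in all, about 0.12 kg, standing on the table left of the box. Origin: centre of its underside, z up. This one goes in the box.
- pot_red: the same pot in red; bystander
- mug: white mug, 80 mm diameter, 90 mm high; bystander
- panel: small painted wooden panel lying flat, 130 x 180 x 18 mm; bystander
Mind the look-alikes: they are no part of the job. Of the things that look like the pot_blue, take the one that is nearest to the robot's base at the start.

How it is judged:
On the way, in this order (a step that is already met when the one before it is completed fails the run):
1. the lid is open and held by the locked stay, let go by the gripper (value of joint stay above 1.06 rad and value of joint lid above 1.2 rad and contact force between the fingers and lid below 0.3 N), for 0.2 s.
2. the blue pot stands in the bay, released, with the stay still locked (x of pot_blue in the frame of box between -0.08 and 0.04 m and y of pot_blue in the frame of box between -0.115 and 0.115 m and height (world z) of pot_blue below 0.012 m and angle between pot_blue's own z axis and vertical below 0.15 rad and contact force between the fingers and pot_blue below 0.3 N and value of joint stay above 1.06 rad), for 0.2 s.
3. the lid is lifted off the lock and the knee folded back past the line, the lid still raised (value of joint stay below 0.72 rad and value of joint lid above 1.1 rad), for 0.05 s.
At the end, for the whole second after the job is handed in: The lid is shut (within 0.035 rad, 8 mm at the handle) with the stay folded, and the blue pot stands upright (within 0.15 rad) on the floor of the bay inside the box, at rest (value of joint lid below 0.035 rad and x of pot_blue in the frame of box between -0.08 and 0.04 m and y of pot_blue in the frame of box between -0.115 and 0.115 m and height (world z) of pot_blue below 0.012 m and angle between pot_blue's own z axis and vertical below 0.15 rad and linear speed of pot_blue below 0.02 m/s); the robot touches nothing.
It fails at once if the stay is forced: more than 10 N on its links or pin (contact force between anything else and stay above 10 N or contact force between anything else and brace above 10 N).
It fails at once if the lid is slammed: closing faster than 1.5 rad/s (velocity of joint lid below -1.5 rad/s).
It fails at once if the red pot, the mug or the panel is moved more than 20 mm (distance of any of pot_red, mug, panel from where it was at the start of the episode above 0.02 m).
It also fails if it takes over 72 s, if anything falls off the work surface, if the arm or the gripper's body presses on something with over 40 N, if the wrist force passes 120 N, or if a joint passes its speed limit or range.

## Working session

There is one attempt and no reset: what is moved stays moved. The work goes in short steps, Python scripts to look and compute and a tool call to move; the robot and the scene stay as the last step left them, time stands still between calls to the robot, and variables do not carry over. Pictures are saved under pics/ and viewed, and the job is handed in when it is done.

Besides the shell and the picture viewer there is one more tool, called after "Request:" by a JSON object that holds its "method" and its "body", one argument or row to a line. jog_arm: Moves the arm, as the interface text tells. Its arguments: {"type":"object","properties":{"increments":{"type":"array"},"newtons":{"type":"number"}},"required":["increments"]}

```bash
mkdir -p pics; python3 - <<'E'
from cell import arm
import cv2
print(arm.observe())
for n in("scene","side"):
    d=arm.get_image(n); cv2.imwrite(f"pics/{n}0.png",d["frame"]); print(n,d["intrinsics"],d["R"],d["t"])
E
```

```text
{'clock': 0.0, 'joints': array([-0.1026018 ,  0.43523528,  0.02495066,  1.57410744, -0.01158884,
        1.13395707, -0.07510282]), 'dq': array([-1.01798244e-03,  1.23736480e-05, -1.58124497e-04, -1.47215364e-03,
       -2.56804736e-04,  2.24158721e-03,  9.75818550e-04]), 'joint_efforts': array([ 3.89017032e-04, -6.67853522e+01,  9.84863900e-01, -3.14464223e+01,
       -6.05165795e-02,  4.27553023e-02,  1.12382318e-04]), 'position': array([ 6.24495521e-01, -4.65507763e-05,  2.25933055e-01]), 'ee_rot': array([-2.22078575e+00, -2.22068368e+00,  1.88649749e-03]), 'force': array([ 0.23257158, -0.92526941,  0.10860895]), 'ft_torque': array([ 0.00593165, -0.03915013, -0.04627298]), 'width': 1.0015146752216857}
scene [[492.21472126   0.         315.88159193]
 [  0.         492.21472126 235.89054392]
 [  0.           0.           1.        ]] [[-0.55033268  0.83492498 -0.00584916]
 [ 0.59245458  0.38555525 -0.70735049]
 [-0.58832942 -0.39274345 -0.70683879]] [ 0.28484905 -0.25746175  1.62342684]
side [[452.88483352   0.         322.66222159]
 [  0.         452.88483352 241.0936462 ]
 [  0.           0.           1.        ]] [[-0.89607143 -0.44366438  0.01476171]
 [-0.30136524  0.58357962 -0.75406486]
 [ 0.32593709 -0.68014464 -0.65663405]] [0.48724439 0.21201873 0.84033772]
```

View pics/scene0.png

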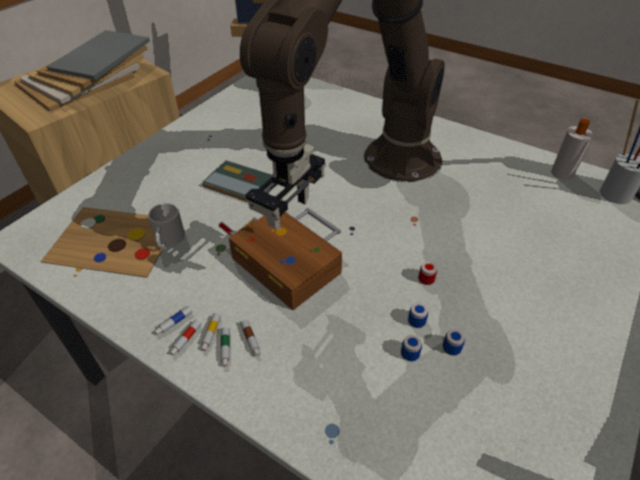

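View pics/side0.png

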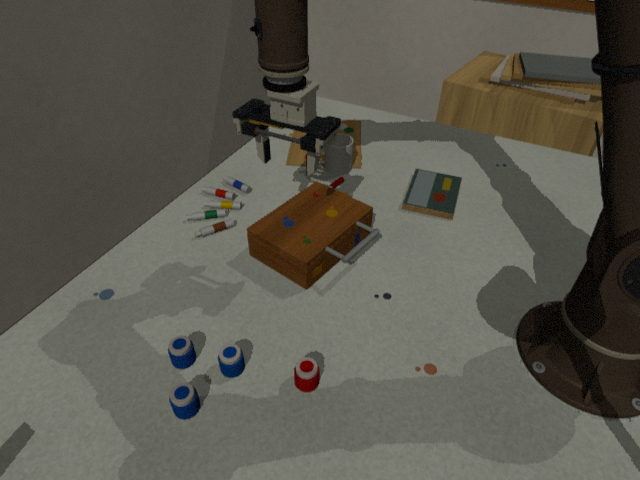

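Scene picture: the blue candidates are at (418,315), (411,348) and (454,342), with the red pot at (428,273). The box is at (285,255), its handle at (318,222) and the red knee sleeve at (225,229). Next I measure them.

```bash
cat > h.py <<'E'
from cell import arm
import cv2, numpy as np
from scipy.spatial.transform import Rotation as Ro
def cloud(n):
    d=arm.get_image(n); K=d["intrinsics"]; z=d["depth"]
    v,u=np.mgrid[:480,:640]
    P=np.stack([(u-K[0,2])*z/K[0,0],(v-K[1,2])*z/K[1,1],z],-1)
    if n=="wrist":
        o=arm.observe(); H=d["hand_eye"]; P=P@H[:3,:3].T+H[:3,3]
        W=P@Ro.from_rotvec(o["ee_rot"]).as_matrix().T+o["position"]
    else: W=(P-d["t"])@d["R"]
    W[z<=0]=np.nan
    return d["frame"],W
E
python3 - <<'E'
from h import *
for n in("scene","side"):
    f,W=cloud(n); hsv=cv2.cvtColor(f,cv2.COLOR_BGR2HSV); H,S,V=[hsv[...,i].astype(int) for i in range(3)]
    for nm,m in(("blue",(H>100)&(H<130)&(S>150)),("red",((H<6)|(H>174))&(S>150)&(V>60))):
        k,l,st,c=cv2.connectedComponentsWithStats(m.astype(np.uint8))
        for i in range(1,k):
            if st[i,4]<25: continue
            p=W[l==i]; p=p[~np.isnan(p[:,0])]
            # whole thing neighbourhood above table
            print(n,nm,c[i].round(),st[i,4],"med",np.median(p,0).round(3),"min",p.min(0).round(3),"max",p.max(0).round(3))
            med=np.median(p,0); q=W.reshape(-1,3); q=q[(np.hypot(q[:,0]-med[0],q[:,1]-med[1])<.04)&(q[:,2]>.042)&(q[:,2]<.052)]
            if len(q)>10: 
                print("    cap", len(q), (q[:,:2].min(0)+q[:,:2].max(0))/2,np.ptp(q[:,:2],0), q[:,2].mean(), q.mean(0)[:2])
    q=W.reshape(-1,3); wood=((H>3)&(H<25)&(S>90)).reshape(-1)
    q=q[(q[:,2]>.074)&(q[:,2]<.088)&(q[:,0]>.4)&(q[:,0]<.8)&(abs(q[:,1])<.25)&wood]
    r=cv2.minAreaRect((q[:,:2]*1000).astype(np.float32)); print(n,"lid",len(q),r,cv2.boxPoints(r).round(0).tolist(),q[:,2].mean())
E
```

```text
scene blue [100. 257.] 54 med [ 0.846 -0.47   0.009] min [ 0.832 -0.482  0.006] max [ 0.858 -0.458  0.013]
scene blue [290. 260.] 31 med [0.631 0.001 0.083] min [ 0.623 -0.008  0.08 ] max [0.639 0.009 0.086]
scene blue [419. 309.] 40 med [0.569 0.317 0.048] min [0.558 0.31  0.046] max [0.577 0.326 0.052]
    cap 183 [0.56725415 0.3166389 ] [0.04016766 0.03751531] 0.047797399403559024 [0.57016727 0.31714874]
scene blue [178. 317.] 67 med [ 0.875 -0.151  0.02 ] min [ 0.863 -0.162  0.011] max [ 0.887 -0.145  0.024]
scene blue [416. 321.] 135 med [0.587 0.323 0.024] min [0.571 0.303 0.007] max [0.592 0.338 0.041]
    cap 183 [0.56725415 0.3166389 ] [0.04016766 0.03751531] 0.047797399403559024 [0.57016727 0.31714874]
scene blue [455. 336.] 47 med [0.592 0.415 0.048] min [0.583 0.407 0.044] max [0.6   0.424 0.053]
    cap 214 [0.59104232 0.41448496] [0.04039913 0.0381085 ] 0.04792762365251079 [0.59327161 0.41435258]
scene blue [413. 342.] 50 med [0.656 0.343 0.049] min [0.647 0.334 0.045] max [0.666 0.352 0.053]
    cap 218 [0.65677806 0.3420139 ] [0.03827213 0.03700983] 0.0479566868711373
[... 3104 characters left out ...]
[220. 193.] 63 med [ 0.892 -0.098  0.017] min [ 0.879 -0.111  0.008] max [ 0.908 -0.092  0.023]
side red [306. 366.] 123 med [0.436 0.281 0.046] min [0.425 0.271 0.044] max [0.447 0.292 0.05 ]
    cap 360 [0.43570604 0.28281707] [0.03783595 0.03744206] 0.04607046952335123 [0.43494219 0.28344952]
side red [306. 383.] 288 med [0.427 0.3   0.026] min [ 0.414  0.253 -0.001] max [0.453 0.305 0.041]
    cap 360 [0.43570604 0.28281707] [0.03783595 0.03744206] 0.04607046952335123 [0.43494219 0.28344952]
side lid 5124 ((593.07373046875, -48.73524475097656), (254.12669372558594, 171.31063842773438), 77.79277038574219) [[482.0, -155.0], [650.0, -191.0], [704.0, 57.0], [536.0, 94.0]] 0.07982364394121406
```

```bash
python3 - <<'E'
from h import *
for n,(x,y,w,h) in (("scene",(200,180,160,130)),("side",(240,170,160,130))):
    f=arm.get_image(n)["frame"]; cv2.imwrite(f"pics/c_{n}.png",cv2.resize(f[y:y+h,x:x+w],None,fx=4,fy=4,interpolation=3))
E
```

```text
(no output)
```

View pics/c_scene.png

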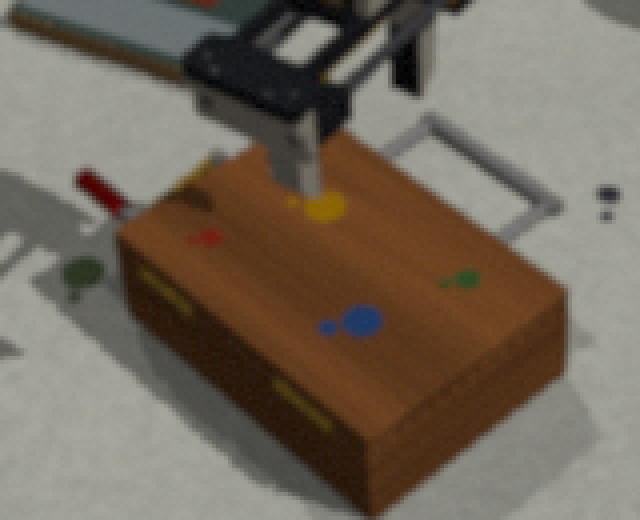

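View pics/c_side.png

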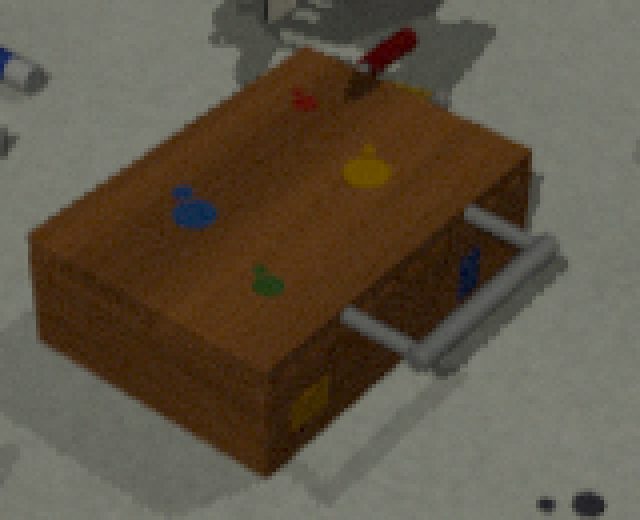

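```bash
python3 - <<'E'
from h import *
for n in("scene","side"):
    f,W=cloud(n); hsv=cv2.cvtColor(f,cv2.COLOR_BGR2HSV)
    Z=W[...,2]; H,S=hsv[...,0],hsv[...,1]
    R=(W[...,0]>.4)&(W[...,0]<.8)&(W[...,1]>-.25)&(W[...,1]<.2)
    m=(Z>.076)&(Z<.086)&(S>60)&(H<30)&R
    m=cv2.morphologyEx(m.astype(np.uint8),cv2.MORPH_OPEN,np.ones((5,5)))>0
    q=W[m]
    for pct in (0,.3):
      best=None
      for a in np.radians(np.arange(-18,-6,.1)):
        c,s=np.cos(a),np.sin(a); x=q[:,:2]@[c,s]; y=q[:,:2]@[-s,c]
        lo=[np.percentile(x,pct),np.percentile(y,pct)];hi=[np.percentile(x,100-pct),np.percentile(y,100-pct)]
        A=(hi[0]-lo[0])*(hi[1]-lo[1])
        if best is None or A<best[0]: best=(A,a,lo,hi)
      A,a,lo,hi=best; cx,cy=(np.array(lo)+hi)/2;c,s=np.cos(a),np.sin(a)
      print(n,np.degrees(a),np.subtract(hi,lo),"centre",cx*c-cy*s,cx*s+cy*c)
    # handle: grey, z about .0725+.007
    h=(Z>.06)&(Z<.085)&(S<50)&R&(W[...,0]<.53)
    p=W[h]; 
    if len(p): print("handle",len(p),np.median(p,0), cv2.minAreaRect((p[:,:2]*1000).astype(np.float32)))
E
```

```text
scene -12.599999999999923 [0.17074666 0.24262992] centre 0.597002185308792 -0.04386560662484161
scene -12.39999999999992 [0.16718044 0.23699038] centre 0.5977571458732729 -0.04304976326331103
handle 318 [ 0.47208801 -0.01106612  0.07918681] ((484.6817626953125, -24.153594970703125), (136.13848876953125, 58.670230865478516), 78.41556549072266)
side -11.999999999999915 [0.17359674 0.24331548] centre 0.5949293680160681 -0.04359134921798133
side -11.999999999999915 [0.16900168 0.2374961 ] centre 0.594396120890924 -0.04223546028037713
handle 473 [ 0.46752812 -0.00521142  0.076972  ] ((483.2234191894531, -23.782249450683594), (135.38119506835938, 59.693748474121094), 78.30719757080078)
```

Choice: of the three blue pots, (418,315) in scene and (231,360) in side is at (0.567, 0.317), 0.65 m from the base. The other two are 0.74 m and 0.72 m away. The crops show the shut box with yaw about −12.2° and centre about (0.596, −0.043). The handle is at about (0.464, −0.015, 0.0725), in line with the sizes given. I'll check the chosen pot in a crop while moving to the handle.

```bash
python3 - <<'E'
from h import *
f=arm.get_image("scene")["frame"]; f=f[255:370,370:480]; cv2.imwrite("pics/pots.png",cv2.resize(f,None,fx=5,fy=5,interpolation=3))
E
```

```text
(no output)
```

View pics/pots.png

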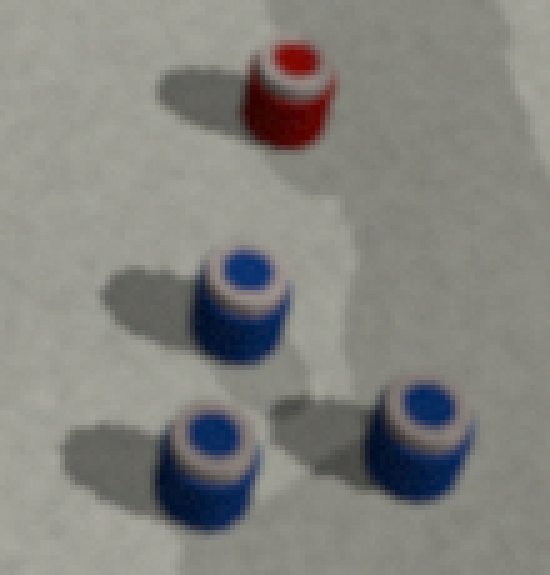

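Request:
{"method": "jog_arm", "body": {
  "increments": [
    {"slide":[-1.5,-16,9],"roll":0.0213,"gripper":0.45},
    {"slide":[-3,-32,18],"roll":0.0426,"gripper":0.45},
    {"slide":[-4.5,-48,27],"roll":0.064,"gripper":0.45},
    {"slide":[-6,-64,36],"roll":0.085,"gripper":0.45},
    {"slide":[-7.5,-80,45],"roll":0.107,"gripper":0.45},
    {"slide":[-9,-96,54],"roll":0.128,"gripper":0.45},
    {"slide":[-10.5,-112,63],"roll":0.149,"gripper":0.45},
    {"slide":[-12,-128,72],"roll":0.17,"gripper":0.45},
    {"slide":[-13.5,-144,81],"roll":0.192,"gripper":0.45},
    {"slide":[-14.5,-160.5,90],"roll":0.213,"gripper":0.45}
  ]
}}

```text
clock: 1.28
position: [0.4639, -0.0147, 0.1365]
ee_rot: [2.446, 1.971, 0.001]
force: [-0.1, -0.3, 0.0]
width: 0.455
```

The crop shows three upright blue pots. The chosen one is the uppermost blue, beside the red pot. Next a wrist look at the handle.

```bash
python3 - <<'E'
from h import *
o=arm.observe(); R=Ro.from_rotvec(o["ee_rot"]).as_matrix(); print(R.round(3))
f,W=cloud("wrist"); cv2.imwrite("pics/w1.png",f)
# points in tool frame
T=(W-o["position"])@R
hsv=cv2.cvtColor(f,cv2.COLOR_BGR2HSV)
m=(W[...,2]>.072)&(W[...,2]<.09)&(abs(T[...,0])<.035)&(abs(T[...,1])<.03)
p=T[m]; print(len(p)); 
if len(p): print(np.percentile(p,[1,50,99],axis=0).round(4), np.percentile(W[m][:,2],[50,99]))
E
```

```text
[[ 0.213  0.977  0.001]
 [ 0.977 -0.213 -0.   ]
 [ 0.     0.001 -1.   ]]
2154
[[-0.0343 -0.0115  0.0583]
 [ 0.0024 -0.0053  0.0603]
 [ 0.0344  0.0013  0.0643]] [0.07618737 0.07820819]
```

View pics/w1.png

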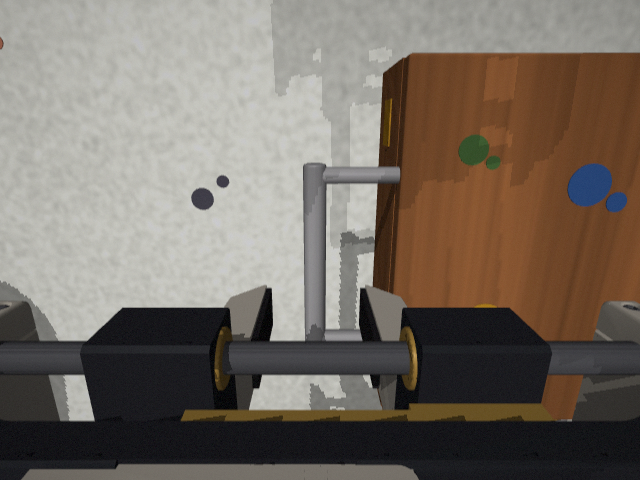

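```bash
python3 - <<'E'
from h import *
o=arm.observe(); R=Ro.from_rotvec(o["ee_rot"]).as_matrix()
f,W=cloud("wrist"); T=(W-o["position"])@R
for u,v in((340,175),(335,335),(315,180),(315,250),(315,320),(305,250),(325,250)): print(u,v,T[v,u].round(4),W[v,u].round(4))
d=arm.get_image("wrist");H=np.linalg.inv(d["hand_eye"]);print(d["hand_eye"].round(3))
for p in((0,0,0,1),(0,0,.0635,1)):
    c=H@np.array(p); print(p,(d["intrinsics"]@(c[:3]/c[2]))[:2])
E
```

```text
340 175 [0.0554 0.016  0.0564] [0.4866 0.0356 0.0781]
335 335 [-0.0506  0.015   0.0571] [ 0.4629 -0.0677  0.0776]
315 180 [0.0525 0.0015 0.056 ] [0.4718 0.0359 0.0786]
315 250 [0.0097 0.0016 0.0557] [ 0.4627 -0.0059  0.0789]
315 320 [-0.039   0.0017  0.0565] [ 0.4524 -0.0535  0.0782]
305 250 [-0.017  -0.0069  0.1347] [ 0.4484 -0.0302  0.    ]
325 250 [0.0101 0.0077 0.0545] [ 0.4688 -0.0068  0.0801]
[[-0.    -0.954 -0.299  0.082]
 [ 1.     0.    -0.001  0.   ]
 [ 0.001 -0.299  0.954 -0.158]
 [ 0.     0.     0.     1.   ]]
(0, 0, 0, 1) [315.04796438 306.39912952]
(0, 0, 0.0635, 1) [315.23410927 260.10520235]
```

Wrist view: the bar runs down column 315 with prongs at rows 175 and 335, within about 2 mm of the tool axis. I descend and pinch.

Request:
{"method": "jog_arm", "body": {
  "increments": [
    {"slide":[2,1,20],"roll":0,"gripper":0.45},
    {"slide":[2,1,45],"roll":0,"gripper":0.45},
    {"slide":[2,1,70],"roll":0,"gripper":0.45},
    {"slide":[2,1,83],"roll":0,"gripper":0.45},
    {"slide":[2,1,83],"roll":0,"gripper":0.1},
    {"slide":[2,1,83],"roll":0,"gripper":0.0},
    {"slide":[2,1,83],"roll":0,"gripper":0.0},
    {"slide":[2,1,83],"roll":0,"gripper":0.0},
    {"slide":[2,1,83],"roll":0,"gripper":0.0},
    {"slide":[2,1,83],"roll":0,"gripper":0.0}
  ],
  "newtons": 20
}}

```text
clock: 2.27
position: [0.4639, -0.0122, 0.0544]
ee_rot: [-2.443, -1.972, 0.003]
force: [-7.3, 3.5, 7.5]
width: 0.148
```

```bash
python3 - <<'E'
import numpy as np
r0=np.array([-220,7.5])
def p(t): c,s=np.cos(t),np.sin(t); return np.array([-220*c+7.5*s, 220*s+7.5*c])
a=p(0)
for t in np.arange(0,1.36,.066): d=p(t)-a; print(round(t,3),"y",d[0].round(1),"z",-d[1].round(1))
for t in (1.24,1.28,1.3,1.31,1.32,1.33): d=p(t)-a; print(round(t,3),"y",d[0].round(1),"z",-d[1].round(1))
E
```

```text
0.0 y 0.0 z -0.0
0.066 y 1.0 z -14.5
0.132 y 2.9 z -28.9
0.198 y 5.8 z -43.1
0.264 y 9.6 z -57.1
0.33 y 14.3 z -70.9
0.396 y 19.9 z -84.3
0.462 y 26.4 z -97.3
0.528 y 33.7 z -109.8
0.594 y 41.9 z -121.8
0.66 y 50.8 z -133.3
0.726 y 60.5 z -144.2
0.792 y 70.8 z -154.4
0.858 y 81.8 z -163.8
0.924 y 93.4 z -172.6
0.99 y 105.6 z -180.5
1.056 y 118.2 z -187.7
1.122 y 131.3 z -194.0
1.188 y 144.8 z -199.4
1.254 y 158.6 z -203.9
1.32 y 172.7 z -207.5
1.24 y 155.6 z -203.0
1.28 y 164.1 z -205.4
1.3 y 168.4 z -206.5
1.31 y 170.5 z -207.0
1.32 y 172.7 z -207.5
1.33 y 174.8 z -207.9
```

Request:
{"method": "jog_arm", "body": {
  "increments": [
    {"slide":[0,1,-14.5],"roll":0,"gripper":0},
    {"slide":[0,2.9,-28.9],"roll":0,"gripper":0},
    {"slide":[0,5.8,-43.1],"roll":0,"gripper":0},
    {"slide":[0,9.6,-57.1],"roll":0,"gripper":0},
    {"slide":[0,14.3,-70.9],"roll":0,"gripper":0},
    {"slide":[0,19.9,-84.3],"roll":0,"gripper":0},
    {"slide":[0,26.4,-97.3],"roll":0,"gripper":0},
    {"slide":[0,33.7,-109.8],"roll":0,"gripper":0},
    {"slide":[0,41.9,-121.8],"roll":0,"gripper":0},
    {"slide":[0,50.8,-133.3],"roll":0,"gripper":0}
  ],
  "newtons": 20
}}

```text
clock: 3.1
position: [0.5094, -0.022, 0.1867]
ee_rot: [-2.437, -1.969, 0.013]
force: [-20.4, 5.3, 4.4]
width: 0.142
```

Request:
{"method": "jog_arm", "body": {
  "increments": [
    {"slide":[0,7.5,-12.9],"roll":0,"gripper":0},
    {"slide":[0,17.9,-23.2],"roll":0,"gripper":0},
    {"slide":[0,29,-32.8],"roll":0,"gripper":0},
    {"slide":[0,40.8,-41.7],"roll":0,"gripper":0},
    {"slide":[0,53.2,-49.7],"roll":0,"gripper":0},
    {"slide":[0,65.9,-57],"roll":0,"gripper":0},
    {"slide":[0,79.2,-63.4],"roll":0,"gripper":0},
    {"slide":[0,92.9,-68.9],"roll":0,"gripper":0},
    {"slide":[0,92.9,-68.9],"roll":0,"gripper":0},
    {"slide":[0,92.9,-68.9],"roll":0,"gripper":0}
  ],
  "newtons": 20
}}

```text
clock: 3.93
position: [0.6072, -0.0432, 0.2591]
ee_rot: [2.444, 1.971, 0.005]
force: [-3.6, 1.0, 10.9]
width: 0.144
```

```bash
cat >> h.py <<'E'
def lidang(o):
    R=Ro.from_rotvec(o["ee_rot"]).as_matrix(); g=o["position"]-R[:,2]*.019
    a=np.radians(-12.2); b=g[:2]-[.596,-.043]; x=b@[np.cos(a),np.sin(a)]; y=b@[-np.sin(a),np.cos(a)]
    dx,dz=.085-x,g[2]-.065
    return x,y,g[2],np.arctan2(dz,dx)+np.arctan2(.0075,.22)*-1, np.hypot(dx,dz)
E
python3 - <<'E'
from h import *
o=arm.observe(); print(np.round(lidang(o),4),o["force"].round(1))
for n in("side","scene"):
    f=arm.get_image(n)["frame"]; cv2.imwrite(f"pics/{n}2.png",f)
E
```

```text
[0.0109 0.0021 0.2781 1.2021 0.2256] [-3.6  1.  10.9]
```

View pics/side2.png

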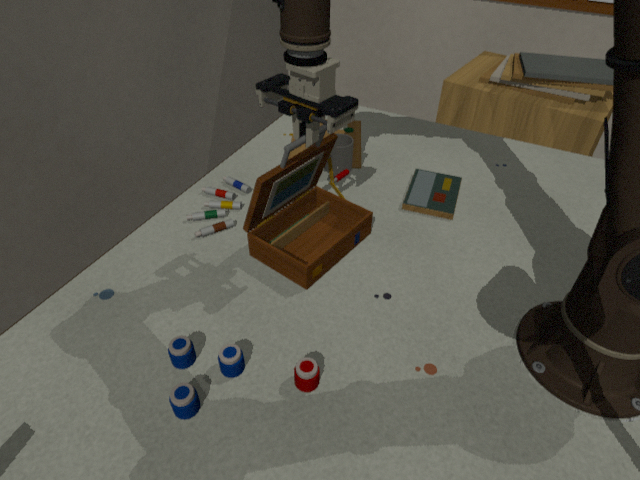

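Lid is at about 1.20 rad, with the stay unfolding at (343,175). I continue toward the stop.

Request:
{"method": "jog_arm", "body": {
  "increments": [
    {"slide":[0,6.6,-4],"roll":0,"gripper":0},
    {"slide":[0,13.8,-6.3],"roll":0,"gripper":0},
    {"slide":[0,17.3,-7.2],"roll":0,"gripper":0},
    {"slide":[0,20.8,-8],"roll":0,"gripper":0},
    {"slide":[0,23.5,-8.6],"roll":0,"gripper":0},
    {"slide":[0,23.5,-8.6],"roll":0,"gripper":0},
    {"slide":[0,23.5,-8.6],"roll":0,"gripper":0},
    {"slide":[0,23.5,-8.6],"roll":0,"gripper":0},
    {"slide":[0,23.5,-8.6],"roll":0,"gripper":0},
    {"slide":[0,23.5,-8.6],"roll":0,"gripper":0}
  ],
  "newtons": 20
}}

```text
clock: 4.87
position: [0.6284, -0.0478, 0.2662]
ee_rot: [-2.444, -1.973, -0.0]
force: [-7.0, 0.6, 6.0]
width: 0.146
```

```bash
python3 - <<'E'
from h import *
o=arm.observe(); print(np.round(lidang(o),4),o["force"].round(1))
f=arm.get_image("side")["frame"]; cv2.imwrite(f"pics/side3.png",cv2.resize(f[80:280,220:400],None,fx=4,fy=3,interpolation=3))
E
```

```text
[0.0327 0.0021 0.2852 1.3033 0.2263] [-7.   0.6  6. ]
```

View pics/side3.png

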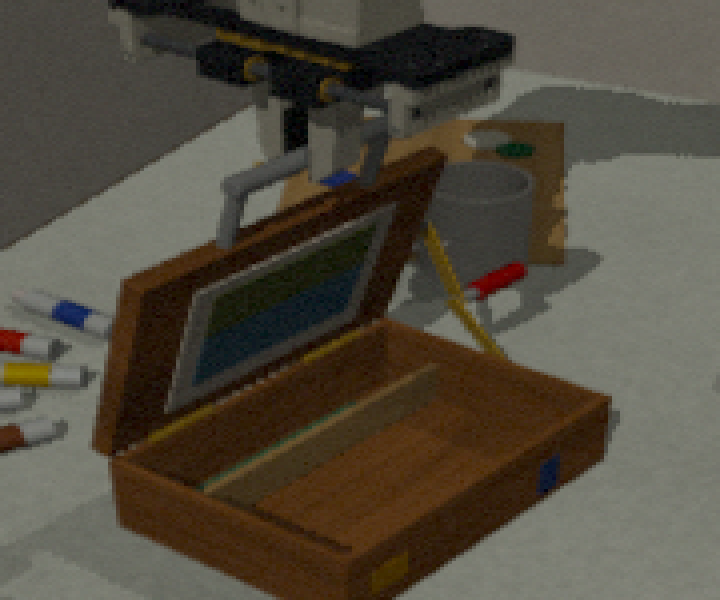

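Request:
{"method": "jog_arm", "body": {
  "increments": [
    {"slide":[0,1,-0.2],"roll":0,"gripper":0},
    {"slide":[0,2,-0.4],"roll":0,"gripper":0},
    {"slide":[0,3,-0.6],"roll":0,"gripper":0},
    {"slide":[0,4,-0.8],"roll":0,"gripper":0},
    {"slide":[0,4,-0.8],"roll":0,"gripper":0},
    {"slide":[0,4,-0.8],"roll":0,"gripper":0},
    {"slide":[0,4,-0.8],"roll":0,"gripper":0},
    {"slide":[0,4,-0.8],"roll":0,"gripper":0},
    {"slide":[0,4,-0.8],"roll":0,"gripper":0},
    {"slide":[0,4,-0.8],"roll":0,"gripper":0}
  ],
  "newtons": 20
}}

```text
clock: 5.75
position: [0.632, -0.0486, 0.2671]
ee_rot: [-2.444, -1.972, 0.0]
force: [-7.2, 1.0, 6.0]
width: 0.143
```

```bash
python3 - <<'E'
from h import *
o=arm.observe(); print(np.round(lidang(o),4),o["force"].round(1))
E
```

```text
[0.0364 0.0021 0.2861 1.3202 0.2263] [-7.2  1.   6. ]
```

Still only hinge friction. A bit more.

Request:
{"method": "jog_arm", "body": {
  "increments": [
    {"slide":[0,1,-0.2],"roll":0,"gripper":0},
    {"slide":[0,2,-0.4],"roll":0,"gripper":0},
    {"slide":[0,3,-0.6],"roll":0,"gripper":0},
    {"slide":[0,4,-0.7],"roll":0,"gripper":0},
    {"slide":[0,5,-0.8],"roll":0,"gripper":0},
    {"slide":[0,5,-0.8],"roll":0,"gripper":0},
    {"slide":[0,5,-0.8],"roll":0,"gripper":0},
    {"slide":[0,5,-0.8],"roll":0,"gripper":0},
    {"slide":[0,5,-0.8],"roll":0,"gripper":0},
    {"slide":[0,5,-0.8],"roll":0,"gripper":0}
  ],
  "newtons": 20
}}

```text
clock: 6.58
position: [0.6351, -0.0494, 0.2676]
ee_rot: [-2.442, -1.971, 0.004]
force: [-15.0, 2.5, 10.3]
width: 0.144
```

```bash
python3 - <<'E'
from h import *
o=arm.observe(); print(np.round(lidang(o),4),o["force"].round(1))
f=arm.get_image("side")["frame"]; cv2.imwrite(f"pics/side4.png",cv2.resize(f[80:280,220:400],None,fx=4,fy=3,interpolation=3))
E
```

```text
[0.0396 0.002  0.2866 1.3348 0.2262] [-15.    2.5  10.3]
```

View pics/side4.png

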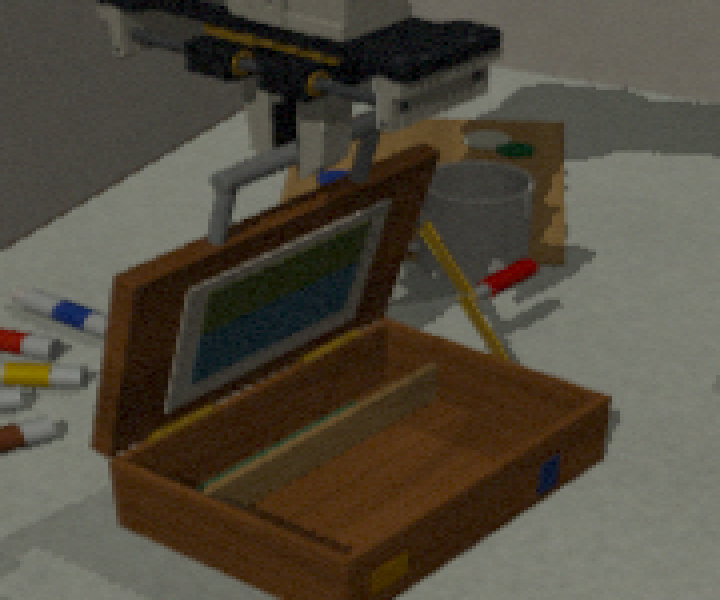

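The stop is reached: force rose to 15 N and the links are straight. Now I lower about 0.09 rad so the stay locks.

Request:
{"method": "jog_arm", "body": {
  "increments": [
    {"slide":[0,-3,0.6],"roll":0,"gripper":0},
    {"slide":[0,-6,1.2],"roll":0,"gripper":0},
    {"slide":[0,-9,1.8],"roll":0,"gripper":0},
    {"slide":[0,-12,2.4],"roll":0,"gripper":0},
    {"slide":[0,-15,3.2],"roll":0,"gripper":0},
    {"slide":[0,-18,4],"roll":0,"gripper":0},
    {"slide":[0,-21,4.8],"roll":0,"gripper":0},
    {"slide":[0,-21,4.8],"roll":0,"gripper":0},
    {"slide":[0,-21,4.8],"roll":0,"gripper":0},
    {"slide":[0,-21,4.8],"roll":0,"gripper":0}
  ],
  "newtons": 20
}}

```text
clock: 7.47
position: [0.619, -0.0459, 0.2633]
ee_rot: [2.443, 1.971, 0.005]
force: [2.2, -0.3, 7.3]
width: 0.146
```

```bash
python3 - <<'E'
from h import *
o=arm.observe(); print(np.round(lidang(o),4),o["force"].round(1))
f=arm.get_image("side")["frame"]; cv2.imwrite(f"pics/side5.png",cv2.resize(f[80:280,220:400],None,fx=4,fy=3,interpolation=3))
E
```

```text
[0.023  0.002  0.2823 1.2586 0.226 ] [ 2.2 -0.3  7.3]
```

View pics/side5.png

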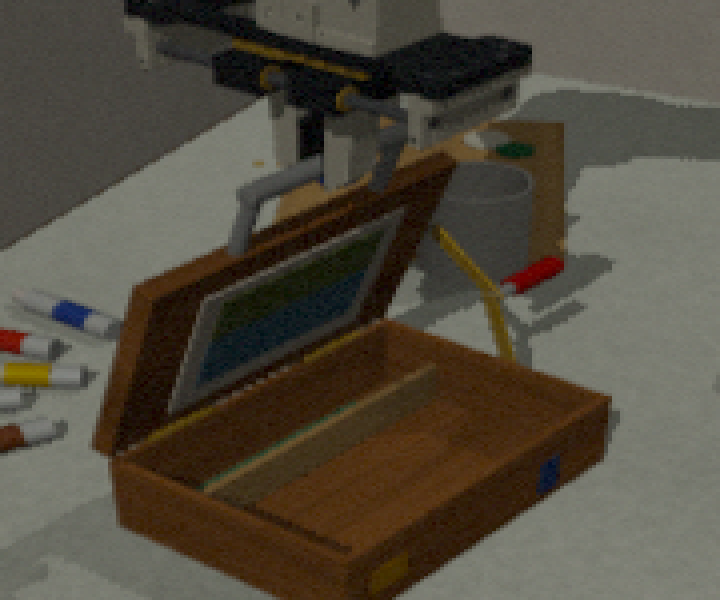

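Request:
{"method": "jog_arm", "body": {
  "increments": [
    {"slide":[0,-1,0.3],"roll":0,"gripper":0},
    {"slide":[0,-2,0.6],"roll":0,"gripper":0},
    {"slide":[0,-3,0.9],"roll":0,"gripper":0},
    {"slide":[0,-4,1.2],"roll":0,"gripper":0},
    {"slide":[0,-5,1.5],"roll":0,"gripper":0},
    {"slide":[0,-5,1.5],"roll":0,"gripper":0},
    {"slide":[0,-5,1.5],"roll":0,"gripper":0},
    {"slide":[0,-5,1.5],"roll":0,"gripper":0},
    {"slide":[0,-5,1.5],"roll":0,"gripper":0},
    {"slide":[0,-5,1.5],"roll":0,"gripper":0}
  ],
  "newtons": 20
}}

```text
clock: 8.35
position: [0.6148, -0.0449, 0.2619]
ee_rot: [2.442, 1.97, 0.007]
force: [5.1, -1.9, 5.1]
width: 0.144
```

```bash
python3 - <<'E'
from h import *
o=arm.observe(); print(np.round(lidang(o),4),o["force"].round(1))
E
```

```text
[0.0187 0.0021 0.2809 1.2385 0.2258] [ 5.1 -1.9  5.1]
```

Request:
{"method": "jog_arm", "body": {
  "increments": [
    {"slide":[0,-1,0.3],"roll":0,"gripper":0},
    {"slide":[0,-2,0.6],"roll":0,"gripper":0},
    {"slide":[0,-3,0.9],"roll":0,"gripper":0},
    {"slide":[0,-3,0.9],"roll":0,"gripper":0},
    {"slide":[0,-3,0.9],"roll":0,"gripper":0},
    {"slide":[0,-3,0.9],"roll":0,"gripper":0},
    {"slide":[0,-3,0.9],"roll":0,"gripper":0},
    {"slide":[0,-3,0.9],"roll":0,"gripper":0},
    {"slide":[0,-3,0.9],"roll":0,"gripper":0},
    {"slide":[0,-3,0.9],"roll":0,"gripper":0}
  ],
  "newtons": 20
}}

```text
clock: 9.18
position: [0.6135, -0.0446, 0.2615]
ee_rot: [2.441, 1.968, 0.01]
force: [10.2, -1.3, 5.3]
width: 0.144
```

```bash
python3 - <<'E'
from h import *
o=arm.observe(); print(np.round(lidang(o),4),o["force"].round(1))
f,W=cloud("side"); cv2.imwrite(f"pics/side6.png",cv2.resize(f[80:280,220:400],None,fx=4,fy=3,interpolation=3))
for n in("side","scene"):
    f,W=cloud(n); hsv=cv2.cvtColor(f,cv2.COLOR_BGR2HSV); H,S,V=[hsv[...,i].astype(int) for i in range(3)]
    m=((H<6)|(H>174))&(S>150)&(V>60)&(W[...,2]>.06)&(W[...,1]<-.15)
    print(n,m.sum(),np.nanmedian(W[m],0).round(4))
E
```

```text
[0.0172 0.0021 0.2805 1.2321 0.2259] [10.2 -1.3  5.3]
side 79 [ 0.5635 -0.2088  0.1179]
scene 0 [nan nan nan]
  return np.nanmean(a, axis, out=out, keepdims=keepdims)
```

View pics/side6.png

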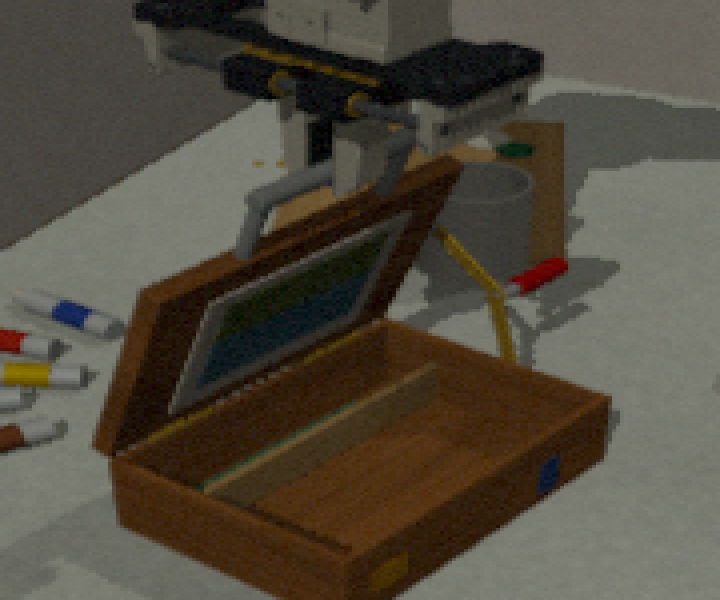

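The stay is locked: the resisting force grew to 10 N at about 1.23 and the knee sits on the front side. I release and rise.

Request:
{"method": "jog_arm", "body": {
  "increments": [
    {"slide":[0,2,0],"roll":0,"gripper":0.4},
    {"slide":[0,2,0],"roll":0,"gripper":0.4},
    {"slide":[0,2,0],"roll":0,"gripper":0.4},
    {"slide":[0,2,0],"roll":0,"gripper":0.4},
    {"slide":[0,2,-10],"roll":0,"gripper":0.4},
    {"slide":[0,2,-22],"roll":0,"gripper":0.4},
    {"slide":[0,2,-34],"roll":0,"gripper":0.4},
    {"slide":[0,2,-46],"roll":0,"gripper":0.4},
    {"slide":[0,2,-58],"roll":0,"gripper":0.4},
    {"slide":[0,2,-70],"roll":0,"gripper":0.4}
  ]
}}

```text
clock: 10.17
position: [0.6115, -0.0443, 0.3302]
ee_rot: [-2.445, -1.973, 0.0]
force: [0.7, -0.0, 0.2]
width: 0.4
```

```bash
cat >> h.py <<'E'
def togo(x,y,z):
    o=arm.observe(); R=Ro.from_rotvec(o["ee_rot"]).as_matrix(); return ((np.array([x,y,z])-o["position"])@R*1000).round(1)
def box(x,y):
    a=np.radians(-12.2);c,s=np.cos(a),np.sin(a); return np.array([.596+c*x-s*y,-.043+s*x+c*y])
E
python3 - <<'E'
from h import *
o=arm.observe(); print(o["position"],o["force"],o["width"],o["joints"].round(2))
print(togo(.567,.317,.14))
E
```

```text
[ 0.61145874 -0.04430421  0.33018808] [ 0.6723219  -0.01092383  0.16710989] 0.39994638423166295 [-0.08  0.35  0.1   1.44 -0.03  1.35 -0.2 ]
[ 343.7 -119.8  190.2]
```

Request:
{"method": "jog_arm", "body": {
  "increments": [
    {"slide":[30,-10.5,0],"roll":-0.12,"gripper":0.7},
    {"slide":[60,-21,0],"roll":-0.24,"gripper":0.7},
    {"slide":[90,-31.5,0],"roll":-0.36,"gripper":0.7},
    {"slide":[120,-42,0],"roll":-0.48,"gripper":0.7},
    {"slide":[150,-52.5,10],"roll":-0.6,"gripper":0.7},
    {"slide":[180,-63,25],"roll":-0.72,"gripper":0.7},
    {"slide":[210,-73.5,45],"roll":-0.84,"gripper":0.7},
    {"slide":[240,-84,65],"roll":-0.96,"gripper":0.7},
    {"slide":[270,-94.5,85],"roll":-1.08,"gripper":0.7},
    {"slide":[300,-105,105],"roll":-1.2,"gripper":0.7}
  ]
}}

```text
clock: 11.0
position: [0.5721, 0.2725, 0.2239]
ee_rot: [0.896, 3.011, 0.0]
force: [0.9, -0.3, 0.9]
width: 0.697
```

```bash
python3 - <<'E'
from h import *
o=arm.observe(); print(o["position"],o["ee_rot"],o["width"],o["joints"].round(2))
print(togo(.567,.317,.14))
E
```

```text
[0.57214786 0.27249418 0.22392266] [8.95541412e-01 3.01074703e+00 4.19810536e-04] 0.6972143145997506 [-0.37  0.47 -0.24  1.54  0.12  1.15  0.36]
[28.7 34.4 83.9]
```

Request:
{"method": "jog_arm", "body": {
  "increments": [
    {"slide":[9,11,20],"roll":-0.1,"gripper":0.7},
    {"slide":[18,22,40],"roll":-0.2,"gripper":0.7},
    {"slide":[28.7,34.4,60],"roll":-0.3,"gripper":0.7},
    {"slide":[28.7,34.4,75],"roll":-0.371,"gripper":0.7},
    {"slide":[28.7,34.4,75],"roll":-0.371,"gripper":0.7},
    {"slide":[28.7,34.4,75],"roll":-0.371,"gripper":0.7},
    {"slide":[28.7,34.4,75],"roll":-0.371,"gripper":0.7},
    {"slide":[28.7,34.4,75],"roll":-0.371,"gripper":0.7},
    {"slide":[28.7,34.4,75],"roll":-0.371,"gripper":0.7},
    {"slide":[28.7,34.4,75],"roll":-0.371,"gripper":0.7}
  ]
}}

```text
clock: 11.83
position: [0.5681, 0.3155, 0.15]
ee_rot: [0.336, 3.122, 0.001]
force: [-0.8, -0.4, 0.4]
width: 0.699
```

```bash
python3 - <<'E'
from h import *
o=arm.observe(); R=Ro.from_rotvec(o["ee_rot"]).as_matrix(); print(o["position"],R.round(3))
f,W=cloud("wrist"); cv2.imwrite("pics/w2.png",f); T=(W-o["position"])@R
m=(W[...,2]>.042)&(W[...,2]<.053)&(np.hypot(T[...,0],T[...,1])<.035)
p=T[m]; print(len(p),np.percentile(p,[0,1,50,99,100],axis=0).round(4))
print((p.max(0)+p.min(0))/2, "x from upper edge:",p[:,0].max()-.019, cv2.minEnclosingCircle((p[:,:2]*1000).astype(np.float32)))
print(togo(.567,.317,.005))
E
```

```text
[0.56812287 0.31547526 0.15003516] [[-0.977  0.213  0.001]
 [ 0.213  0.977  0.001]
 [-0.001  0.001 -1.   ]]
1911 [[-0.0166 -0.0174  0.102 ]
 [-0.015  -0.0158  0.103 ]
 [ 0.003   0.0013  0.1045]
 [ 0.02    0.0192  0.1069]
 [ 0.0208  0.0201  0.108 ]]
[0.00209231 0.00136148 0.10500033] x from upper edge: 0.001763365089959109 ((1.8966269493103027, 1.3622138500213623), 19.110055923461914)
[  1.4   1.2 144.8]
```

View pics/w2.png

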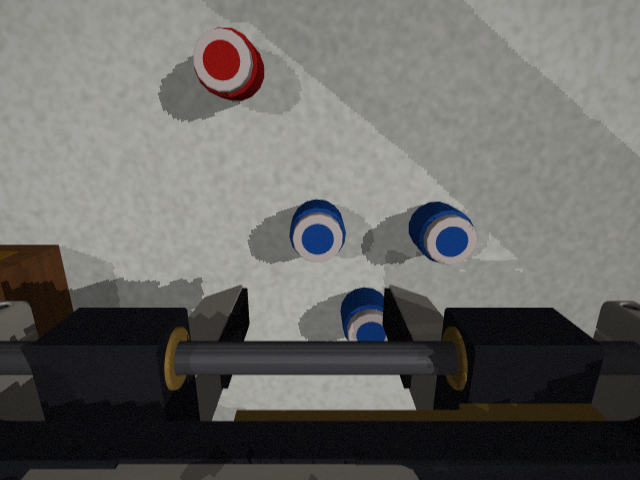

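Wrist view: the chosen pot's cap is at (317,235), 1–2 mm off the tool axis and agreeing with the fixed cameras. I descend and grip.

Request:
{"method": "jog_arm", "body": {
  "increments": [
    {"slide":[1.6,1.2,25],"roll":0,"gripper":0.7},
    {"slide":[1.6,1.2,55],"roll":0,"gripper":0.7},
    {"slide":[1.6,1.2,85],"roll":0,"gripper":0.7},
    {"slide":[1.6,1.2,115],"roll":0,"gripper":0.7},
    {"slide":[1.6,1.2,135],"roll":0,"gripper":0.7},
    {"slide":[1.6,1.2,143],"roll":0,"gripper":0.7},
    {"slide":[1.6,1.2,143],"roll":0,"gripper":0.5},
    {"slide":[1.6,1.2,143],"roll":0,"gripper":0.3},
    {"slide":[1.6,1.2,143],"roll":0,"gripper":0.3},
    {"slide":[1.6,1.2,143],"roll":0,"gripper":0.3}
  ],
  "newtons": 15
}}

```text
clock: 12.72
position: [0.5674, 0.3179, 0.0078]
ee_rot: [0.334, 3.121, 0.003]
force: [-0.4, 0.6, 2.5]
width: 0.479
```

Request:
{"method": "jog_arm", "body": {
  "increments": [
    {"slide":[0,0,0],"roll":0,"gripper":0.3},
    {"slide":[0,0,-5],"roll":0,"gripper":0.3},
    {"slide":[0,0,-20],"roll":0,"gripper":0.3},
    {"slide":[0,0,-45],"roll":0,"gripper":0.3},
    {"slide":[0,0,-70],"roll":0,"gripper":0.3},
    {"slide":[0,0,-95],"roll":0,"gripper":0.3},
    {"slide":[0,0,-120],"roll":0,"gripper":0.3},
    {"slide":[0,0,-135],"roll":0,"gripper":0.3},
    {"slide":[0,0,-140],"roll":0,"gripper":0.3},
    {"slide":[0,0,-140],"roll":0,"gripper":0.3}
  ]
}}

```text
clock: 13.55
position: [0.5669, 0.3176, 0.1477]
ee_rot: [0.334, 3.122, 0.003]
force: [0.3, 0.4, -1.5]
width: 0.477
```

```bash
python3 - <<'E'
from h import *
o=arm.observe(); print(o["position"],o["force"],o["width"],o["joints"].round(2))
b=box(-.050,0); print(b,togo(*b,.15),togo(*b,.015))
f=arm.get_image("side")["frame"]; cv2.imwrite("pics/side7.png",f)
E
```

```text
[0.5668638  0.31756941 0.14770308] [ 0.30545947  0.39195241 -1.48842502] 0.4767206741450148 [-0.38  0.57 -0.32  1.58  0.2   1.02  0.6 ]
[ 0.54712921 -0.03243376] [ -54.7 -346.3   -2.8] [ -54.4 -346.5  132.2]
```

View pics/side7.png

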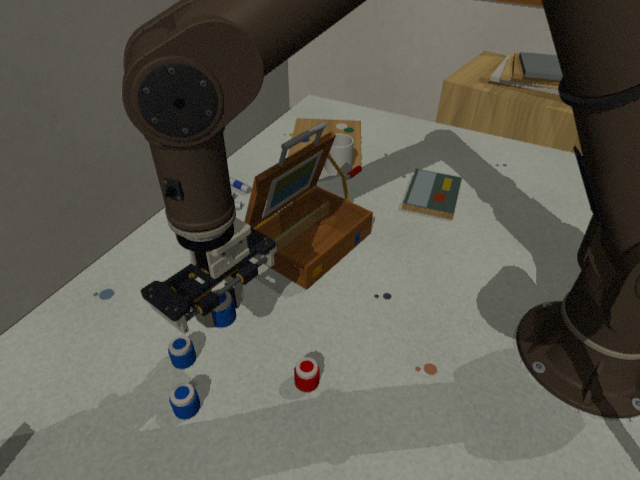

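Pot held (width 0.477 = 44 mm), lid still open and locked. I carry it over the bay.

Request:
{"method": "jog_arm", "body": {
  "increments": [
    {"slide":[-3,-15,0],"roll":0,"gripper":0.3},
    {"slide":[-8,-50,0],"roll":0,"gripper":0.3},
    {"slide":[-14,-87,0],"roll":0,"gripper":0.3},
    {"slide":[-20,-125,0],"roll":0,"gripper":0.3},
    {"slide":[-26,-163,0],"roll":0,"gripper":0.3},
    {"slide":[-32,-201,0],"roll":0,"gripper":0.3},
    {"slide":[-38,-239,0],"roll":0,"gripper":0.3},
    {"slide":[-44,-277,0],"roll":0,"gripper":0.3},
    {"slide":[-50,-315,0],"roll":0,"gripper":0.3},
    {"slide":[-54.7,-346,0],"roll":0,"gripper":0.3}
  ]
}}

```text
clock: 14.43
position: [0.5446, -0.0369, 0.1444]
ee_rot: [-0.337, -3.121, 0.003]
force: [0.5, -1.1, -0.7]
width: 0.474
```

```bash
python3 - <<'E'
from h import *
o=arm.observe(); print(o["position"],o["force"],o["width"])
b=box(-.050,0); print(b,togo(*b,.015))
cv2.imwrite("pics/w3.png",arm.get_image("wrist")["frame"])
cv2.imwrite("pics/side8.png",arm.get_image("side")["frame"])
E
```

```text
[ 0.54459333 -0.03694013  0.14439382] [ 0.48079556 -1.10216591 -0.72475262] 0.473859263527742
[ 0.54712921 -0.03243376] [ -1.9   5.2 129.4]
```

View pics/side8.png

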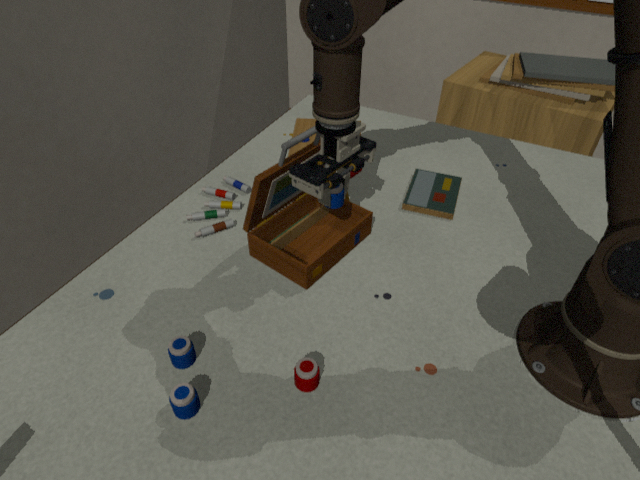

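View pics/w3.png

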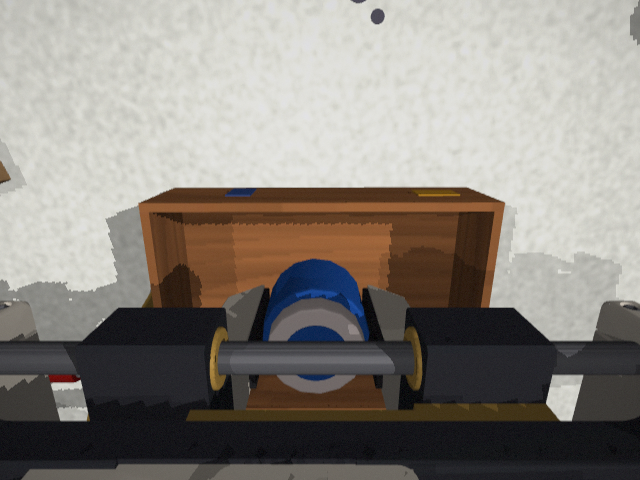

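The wrist view shows the pot over the bay, clear of the walls. I descend and release.

Request:
{"method": "jog_arm", "body": {
  "increments": [
    {"slide":[-1,0,20],"roll":0,"gripper":0.3},
    {"slide":[-1,0,45],"roll":0,"gripper":0.3},
    {"slide":[-1,0,70],"roll":0,"gripper":0.3},
    {"slide":[-1,0,95],"roll":0,"gripper":0.3},
    {"slide":[-1,0,112],"roll":0,"gripper":0.3},
    {"slide":[-1,0,120],"roll":0,"gripper":0.3},
    {"slide":[-1,0,125],"roll":0,"gripper":0.3},
    {"slide":[-1,0,129],"roll":0,"gripper":0.3},
    {"slide":[-1,0,129],"roll":0,"gripper":0.3},
    {"slide":[-1,0,129],"roll":0,"gripper":0.3}
  ]
}}

```text
clock: 15.37
position: [0.548, -0.0328, 0.0175]
ee_rot: [0.334, 3.123, 0.0]
force: [-0.0, 0.1, -1.0]
width: 0.477
```

Request:
{"method": "jog_arm", "body": {
  "increments": [
    {"slide":[0,0,1.5],"roll":0,"gripper":0.3},
    {"slide":[0,0,3],"roll":0,"gripper":0.3},
    {"slide":[0,0,3],"roll":0,"gripper":0.3},
    {"slide":[0,0,3],"roll":0,"gripper":0.55},
    {"slide":[0,0,3],"roll":0,"gripper":0.65},
    {"slide":[0,0,3],"roll":0,"gripper":0.65},
    {"slide":[0,0,3],"roll":0,"gripper":0.65},
    {"slide":[0,0,3],"roll":0,"gripper":0.65},
    {"slide":[0,0,0],"roll":0,"gripper":0.65},
    {"slide":[0,0,-10],"roll":0,"gripper":0.65}
  ]
}}

```text
clock: 16.2
position: [0.5466, -0.0329, 0.0263]
ee_rot: [-0.333, -3.122, 0.0]
force: [0.5, -0.7, 0.5]
width: 0.654
```

Request:
{"method": "jog_arm", "body": {
  "increments": [
    {"slide":[0,0,-15],"roll":0,"gripper":0.65},
    {"slide":[0,0,-35],"roll":0,"gripper":0.65},
    {"slide":[0,0,-60],"roll":0,"gripper":0.65},
    {"slide":[0,0,-90],"roll":0,"gripper":0.65},
    {"slide":[6,0,-120],"roll":0,"gripper":0.65},
    {"slide":[12,0,-150],"roll":0,"gripper":0.65},
    {"slide":[18,0,-180],"roll":0,"gripper":0.65},
    {"slide":[24,0,-210],"roll":0,"gripper":0.65},
    {"slide":[30,0,-240],"roll":0,"gripper":0.65},
    {"slide":[36,0,-270],"roll":0,"gripper":0.65}
  ]
}}

```text
clock: 17.03
position: [0.5115, -0.0249, 0.2994]
ee_rot: [0.333, 3.123, 0.0]
force: [0.3, -0.6, 0.1]
width: 0.648
```

```bash
python3 - <<'E'
from h import *
o=arm.observe(); print(o["position"],o["force"],o["width"],o["joints"].round(2))
f,W=cloud("side"); cv2.imwrite("pics/side9.png",cv2.resize(f[100:300,220:400],None,fx=4,fy=3,interpolation=3))
hsv=cv2.cvtColor(f,cv2.COLOR_BGR2HSV); H,S,V=[hsv[...,i].astype(int) for i in range(3)]
a=np.radians(-12.2);c,s=np.cos(a),np.sin(a)
B=np.stack([(W[...,0]-.596)*c+(W[...,1]+.043)*s,-(W[...,0]-.596)*s+(W[...,1]+.043)*c,W[...,2]],-1)
m=(abs(B[...,0]+.05)<.04)&(abs(B[...,1])<.05)&(B[...,2]>.047)&(B[...,2]<.058)&(S<110)
print("cap",m.sum(),(np.nanmax(B[m],0)+np.nanmin(B[m],0))/2,np.ptp(B[m],0))
m=((H<6)|(H>174))&(S>150)&(V>60)&(W[...,2]>.06)&(W[...,1]<-.15)
q=B[m];print("pin",m.sum(),np.percentile(q,[3,50,97],axis=0).round(4))
E
```

```text
[ 0.51153823 -0.02494661  0.29942443] [ 0.25059012 -0.56048974  0.11757703] 0.6484905638739803 [ 0.21  0.22 -0.33  1.71  0.07  1.22  1.23]
cap 119 [-0.0497017   0.000506    0.05105153] [0.03713378 0.03756827 0.0076976 ]
pin 48 [[-0.0005 -0.1904  0.1166]
 [ 0.0037 -0.1725  0.119 ]
 [ 0.0097 -0.1519  0.1209]]
```

View pics/side9.png

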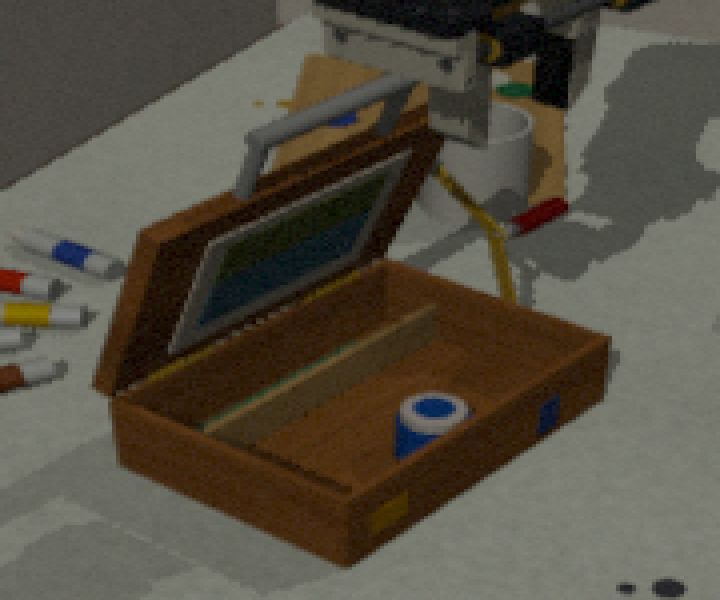

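The pot stands upright in the bay at box (−50, 0) mm, with its cap at 51 mm as it should be. Next I return to the handle.

```bash
python3 - <<'E'
from h import *
print(togo(.6143,-.0447,.335))
E
```

```text
[-103.4    1.4  -28.7]
```

Request:
{"method": "jog_arm", "body": {
  "increments": [
    {"slide":[0,0,-10],"roll":0.12,"gripper":0.45},
    {"slide":[0,0,-20],"roll":0.24,"gripper":0.45},
    {"slide":[0,0,-35],"roll":0.36,"gripper":0.45},
    {"slide":[0,0,-35],"roll":0.48,"gripper":0.45},
    {"slide":[0,0,-35],"roll":0.6,"gripper":0.45},
    {"slide":[0,0,-35],"roll":0.72,"gripper":0.45},
    {"slide":[0,0,-35],"roll":0.84,"gripper":0.45},
    {"slide":[-10,0,-35],"roll":0.96,"gripper":0.45},
    {"slide":[-25,0,-35],"roll":1.08,"gripper":0.45},
    {"slide":[-40,0,-35],"roll":1.2,"gripper":0.45}
  ]
}}

```text
clock: 17.92
position: [0.5515, -0.0336, 0.3329]
ee_rot: [2.045, 2.384, 0.001]
force: [-0.4, -0.2, 0.6]
width: 0.446
```

```bash
python3 - <<'E'
from h import *
print(togo(.6143,-.0447,.335)); o=arm.observe(); R=Ro.from_rotvec(o["ee_rot"]).as_matrix(); print("roll left",(np.arctan2(R[1,1],R[0,1])+np.radians(12.2)))
E
```

```text
[-20.6  60.4  -2.1]
roll left 0.3654983596688743
```

Request:
{"method": "jog_arm", "body": {
  "increments": [
    {"slide":[-4,12,0],"roll":0.1,"gripper":0.45},
    {"slide":[-8,24,0],"roll":0.2,"gripper":0.45},
    {"slide":[-12,36,0],"roll":0.3,"gripper":0.45},
    {"slide":[-16,48,0],"roll":0.365,"gripper":0.45},
    {"slide":[-20.6,60.4,0],"roll":0.365,"gripper":0.45},
    {"slide":[-20.6,60.4,0],"roll":0.365,"gripper":0.45},
    {"slide":[-20.6,60.4,0],"roll":0.365,"gripper":0.45},
    {"slide":[-20.6,60.4,0],"roll":0.365,"gripper":0.45},
    {"slide":[-20.6,60.4,0],"roll":0.365,"gripper":0.45},
    {"slide":[-20.6,60.4,0],"roll":0.365,"gripper":0.45}
  ]
}}

```text
clock: 18.75
position: [0.6139, -0.0444, 0.3324]
ee_rot: [2.439, 1.98, 0.001]
force: [-0.4, -0.2, -0.2]
width: 0.448
```

```bash
python3 - <<'E'
from h import *
o=arm.observe(); R=Ro.from_rotvec(o["ee_rot"]).as_matrix(); print(o["position"],togo(.6143,-.0447,.2615),(np.arctan2(R[1,1],R[0,1])+np.radians(12.2)))
f,W=cloud("wrist"); T=(W-o["position"])@R
for v in (220,240,260):
  r=T[v]; m=(W[v,:,2]>.26)&(W[v,:,2]<.30)&(abs(r[:,1])<.03)&(abs(r[:,0])<.05)
  if m.any(): print(v,np.where(m)[0][[0,-1]],r[m].min(0),r[m].max(0),W[v][m][:,2].max())
cv2.imwrite("pics/w4.png",f)
E
```

```text
[ 0.61385937 -0.04441439  0.3323767 ] [-0.2  0.5 70.9] 0.006139602899657176
220 [304 326] [ 0.0279068  -0.0066711   0.05049731] [0.02966262 0.00648307 0.0575338 ] 0.28188486250594824
240 [304 326] [ 0.01579996 -0.00673931  0.05079476] [0.01739426 0.00658721 0.05596998] 0.28158480107394046
260 [305 326] [ 0.00298189 -0.0062358   0.04997875] [0.00507842 0.00671137 0.05566622] 0.28239876839108047
```

View pics/w4.png

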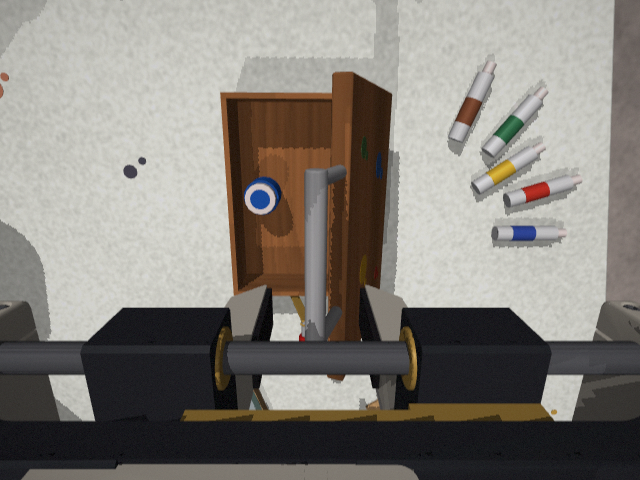

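Wrist view: the bar is centred (columns 304–326, ±0.5 mm) with its top at 0.282, so its centre is 0.275, matching 1.24 rad. The pot in the bay is at (262,196). I pinch.

Request:
{"method": "jog_arm", "body": {
  "increments": [
    {"slide":[0,0,20],"roll":0,"gripper":0.45},
    {"slide":[0,0,45],"roll":0,"gripper":0.45},
    {"slide":[0,0,65],"roll":0,"gripper":0.45},
    {"slide":[0,0,76],"roll":0,"gripper":0.45},
    {"slide":[0,0,76],"roll":0,"gripper":0.2},
    {"slide":[0,0,76],"roll":0,"gripper":0.0},
    {"slide":[0,0,76],"roll":0,"gripper":0.0},
    {"slide":[0,0,76],"roll":0,"gripper":0.0},
    {"slide":[0,0,76],"roll":0,"gripper":0.0},
    {"slide":[0,0,76],"roll":0,"gripper":0.0}
  ],
  "newtons": 20
}}

```text
clock: 19.63
position: [0.6148, -0.0444, 0.2572]
ee_rot: [2.438, 1.979, 0.002]
force: [-2.5, -0.1, 5.9]
width: 0.148
```

Request:
{"method": "jog_arm", "body": {
  "increments": [
    {"slide":[0,2,-0.5],"roll":0,"gripper":0},
    {"slide":[0,4,-1],"roll":0,"gripper":0},
    {"slide":[0,6,-1.5],"roll":0,"gripper":0},
    {"slide":[0,8,-2],"roll":0,"gripper":0},
    {"slide":[0,10,-2.5],"roll":0,"gripper":0},
    {"slide":[0,12,-3],"roll":0,"gripper":0},
    {"slide":[0,14,-3.5],"roll":0,"gripper":0},
    {"slide":[0,16,-3.9],"roll":0,"gripper":0},
    {"slide":[0,16,-3.9],"roll":0,"gripper":0},
    {"slide":[0,16,-3.9],"roll":0,"gripper":0}
  ]
}}

```text
clock: 20.47
position: [0.6287, -0.0474, 0.2609]
ee_rot: [-2.438, -1.979, 0.002]
force: [-9.0, 1.7, 9.6]
width: 0.145
```

```bash
python3 - <<'E'
from h import *
o=arm.observe(); print(np.round(lidang(o),4),o["force"].round(1))
f=arm.get_image("side")["frame"]; cv2.imwrite(f"pics/side10.png",cv2.resize(f[80:280,220:400],None,fx=4,fy=3,interpolation=3))
E
```

```text
[0.033  0.0026 0.2799 1.2991 0.2211] [-9.   1.7  9.6]
```

View pics/side10.png

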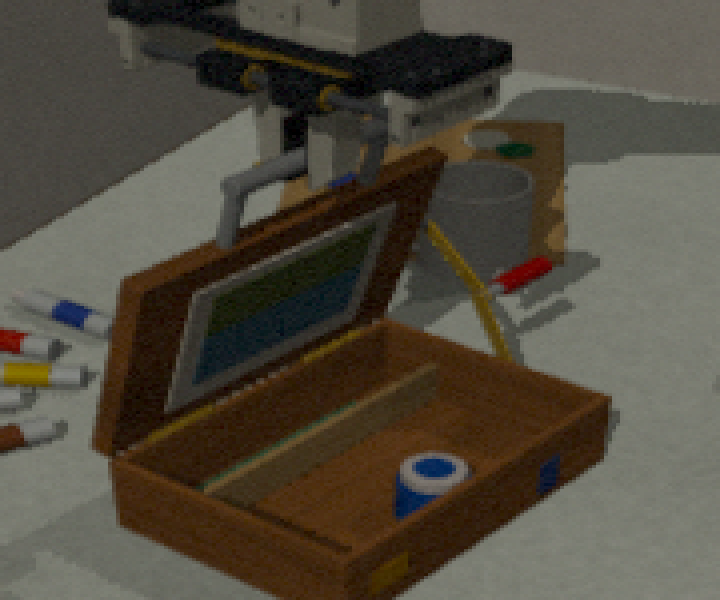

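Request:
{"method": "jog_arm", "body": {
  "increments": [
    {"slide":[0,1,-0.3],"roll":0,"gripper":0},
    {"slide":[0,2,-0.6],"roll":0,"gripper":0},
    {"slide":[0,3,-0.9],"roll":0,"gripper":0},
    {"slide":[0,4,-1.1],"roll":0,"gripper":0},
    {"slide":[0,5,-1.3],"roll":0,"gripper":0},
    {"slide":[0,6,-1.5],"roll":0,"gripper":0},
    {"slide":[0,7,-1.7],"roll":0,"gripper":0},
    {"slide":[0,7,-1.7],"roll":0,"gripper":0},
    {"slide":[0,7,-1.7],"roll":0,"gripper":0},
    {"slide":[0,7,-1.7],"roll":0,"gripper":0}
  ]
}}

```text
clock: 21.35
position: [0.6346, -0.0488, 0.2622]
ee_rot: [-2.437, -1.978, 0.004]
force: [-12.4, 1.2, 10.0]
width: 0.144
```

```bash
python3 - <<'E'
from h import *
o=arm.observe(); print(np.round(lidang(o),4),o["force"].round(1))
E
```

```text
[0.0391 0.0025 0.2812 1.3274 0.2211] [-12.4   1.2  10. ]
```

Request:
{"method": "jog_arm", "body": {
  "increments": [
    {"slide":[0,1,-0.2],"roll":0,"gripper":0},
    {"slide":[0,1,-0.2],"roll":0,"gripper":0},
    {"slide":[0,1,-0.2],"roll":0,"gripper":0.4},
    {"slide":[0,1,-0.2],"roll":0,"gripper":0.4},
    {"slide":[0,1,-0.2],"roll":0,"gripper":0.4},
    {"slide":[0,1,-10],"roll":0,"gripper":0.4},
    {"slide":[0,0,-25],"roll":0,"gripper":0.4},
    {"slide":[0,0,-45],"roll":0,"gripper":0.4},
    {"slide":[0,0,-65],"roll":0,"gripper":0.4},
    {"slide":[0,0,-80],"roll":0,"gripper":0.4}
  ]
}}

```text
clock: 22.18
position: [0.6375, -0.0493, 0.3441]
ee_rot: [2.438, 1.979, 0.003]
force: [1.2, -0.4, 0.1]
width: 0.398
```

```bash
cat >> h.py <<'E'
def boxf(W):
    a=np.radians(-12.2);c,s=np.cos(a),np.sin(a)
    return np.stack([(W[...,0]-.596)*c+(W[...,1]+.043)*s,-(W[...,0]-.596)*s+(W[...,1]+.043)*c,W[...,2]],-1)
def pin(n="side"):
    f,W=cloud(n); B=boxf(W); hsv=cv2.cvtColor(f,cv2.COLOR_BGR2HSV); H,S,V=[hsv[...,i].astype(int) for i in range(3)]
    m=((H<6)|(H>174))&(S>120)&(V>50)&(W[...,2]>.05)&(W[...,2]<.2)&(B[...,1]<-.13)&(B[...,1]>-.21)&(abs(B[...,0])<.1)
    return f,B,m
E
python3 - <<'E'
from h import *
o=arm.observe(); print(o["position"],o["force"].round(1))
for n in("side","scene","wrist"):
    f,B,m=pin(n); 
    if m.sum()>5: print(n,m.sum(),np.percentile(B[m],[3,25,50,75,97],axis=0).round(4))
    if n=="side": cv2.imwrite(f"pics/side11.png",cv2.resize(f[80:280,220:400],None,fx=4,fy=3,interpolation=3))
    if n=="wrist": cv2.imwrite("pics/w5.png",f)
    if n=="scene": cv2.imwrite("pics/sc5.png",f)
E
```

```text
[ 0.63750489 -0.0492821   0.34414464] [ 1.2 -0.4  0.1]
side 78 [[ 0.0198 -0.1911  0.1011]
 [ 0.0219 -0.1802  0.1062]
 [ 0.0243 -0.1694  0.108 ]
 [ 0.0275 -0.1569  0.1096]
 [ 0.0334 -0.1483  0.1114]]
wrist 60 [[ 0.0199 -0.166   0.1016]
 [ 0.0209 -0.1618  0.1037]
 [ 0.0214 -0.1561  0.1055]
 [ 0.0227 -0.1512  0.1062]
 [ 0.0239 -0.1477  0.1078]]
```

View pics/side11.png

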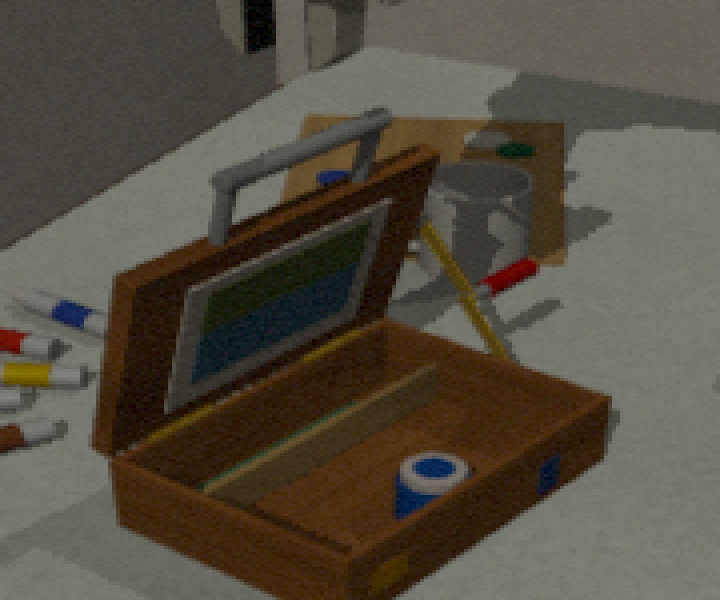

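View pics/sc5.png

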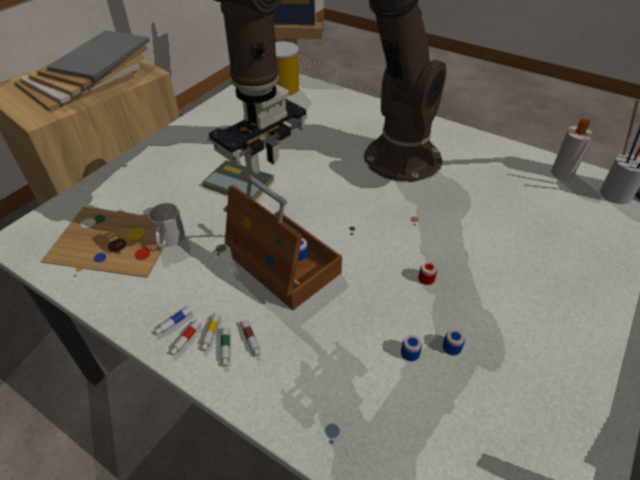

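The lid stays at the top with the links straight. The pin's surface is at box (24, −170, 108) mm, so its centre is about (28, −170, 102.5), which agrees with the linkage geometry. I check the mug's clearance and compute the move.

```bash
python3 - <<'E'
from h import *
f,W=cloud("scene"); B=boxf(W)
m=(B[...,2]>.08)&(B[...,2]<.1)&(B[...,1]<-.2)&(abs(B[...,0])<.3)&(B[...,1]>-.5)
print(m.sum(),np.nanmin(B[m],0),np.nanmax(B[m],0))
b=box(.028,-.180); print(b,togo(*b,.344),togo(*b,.0945))
E
```

```text
302 [ 0.11505792 -0.35139489  0.08000439] [ 0.20016192 -0.26568417  0.09638942]
[ 0.58532918 -0.22485196] [-182.5  -14.7   -2.1] [-182.5  -14.9  247.4]
```

Request:
{"method": "jog_arm", "body": {
  "increments": [
    {"slide":[-20,-1,0],"roll":0,"gripper":0.45},
    {"slide":[-45,-3,0],"roll":0,"gripper":0.45},
    {"slide":[-70,-5,0],"roll":0,"gripper":0.45},
    {"slide":[-95,-7,0],"roll":0,"gripper":0.45},
    {"slide":[-120,-9,0],"roll":0,"gripper":0.45},
    {"slide":[-145,-11,0],"roll":0,"gripper":0.45},
    {"slide":[-170,-13,0],"roll":0,"gripper":0.45},
    {"slide":[-182.5,-14.7,30],"roll":0,"gripper":0.45},
    {"slide":[-182.5,-14.7,60],"roll":0,"gripper":0.45},
    {"slide":[-182.5,-14.7,90],"roll":0,"gripper":0.45}
  ]
}}

```text
clock: 23.22
position: [0.584, -0.2264, 0.2498]
ee_rot: [2.442, 1.977, -0.001]
force: [0.4, 0.1, -0.7]
width: 0.447
```

Request:
{"method": "jog_arm", "body": {
  "increments": [
    {"slide":[0,0,20],"roll":0,"gripper":0.45},
    {"slide":[0,0,40],"roll":0,"gripper":0.45},
    {"slide":[0,0,60],"roll":0,"gripper":0.45},
    {"slide":[0,0,80],"roll":0,"gripper":0.45},
    {"slide":[0,0,90],"roll":0,"gripper":0.45},
    {"slide":[0,0,90],"roll":0,"gripper":0.45},
    {"slide":[0,0,90],"roll":0,"gripper":0.45},
    {"slide":[0,0,90],"roll":0,"gripper":0.45},
    {"slide":[0,0,90],"roll":0,"gripper":0.45},
    {"slide":[0,0,90],"roll":0,"gripper":0.45}
  ]
}}

```text
clock: 24.05
position: [0.5857, -0.225, 0.1627]
ee_rot: [2.438, 1.979, 0.002]
force: [0.0, 0.6, -0.0]
width: 0.45
```

```bash
python3 - <<'E'
from h import *
o=arm.observe(); R=Ro.from_rotvec(o["ee_rot"]).as_matrix(); print(o["position"],boxf(o["position"]),o["force"].round(1))
f,W=cloud("wrist"); cv2.imwrite("pics/w6.png",f); T=(W-o["position"])@R
hsv=cv2.cvtColor(f,cv2.COLOR_BGR2HSV); H,S,V=[hsv[...,i].astype(int) for i in range(3)]
m=((H<6)|(H>174))&(S>120)&(V>50)&(abs(T[...,1])<.05)&(W[...,2]>.05)
print(m.sum(), np.percentile(T[m],[2,50,98],axis=0).round(4) if m.any() else "")
b=box(.028,-.180); print(togo(*b,.0945))
f,B,m=pin("side"); print(m.sum(),np.percentile(B[m],[3,50,97],axis=0).round(4)); cv2.imwrite("pics/side12.png",cv2.resize(f[80:280,240:420],None,fx=4,fy=3,interpolation=3))
E
```

```text
[ 0.58565047 -0.22501129  0.16273954] [ 0.0283477  -0.18008784  0.16273954] [ 0.   0.6 -0. ]
1721 [[-0.012  -0.0073  0.0522]
 [ 0.0112 -0.0003  0.0542]
 [ 0.0316  0.0071  0.0588]]
[ 0.1 -0.3 68. ]
82 [[ 0.0194 -0.1916  0.1026]
 [ 0.0241 -0.1682  0.1082]
 [ 0.0332 -0.1497  0.1115]]
```

View pics/w6.png

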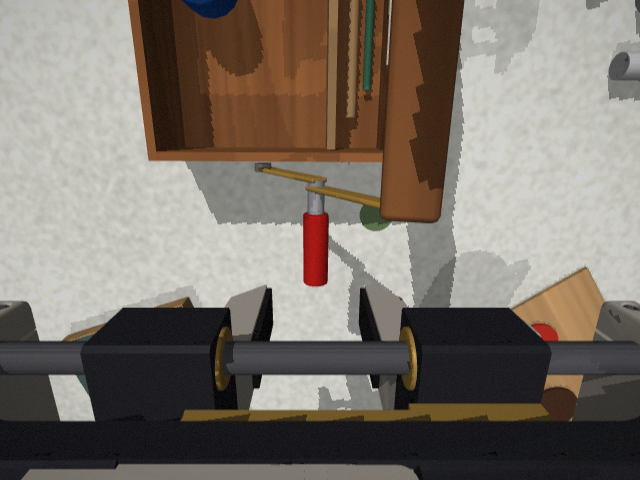

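View pics/side12.png

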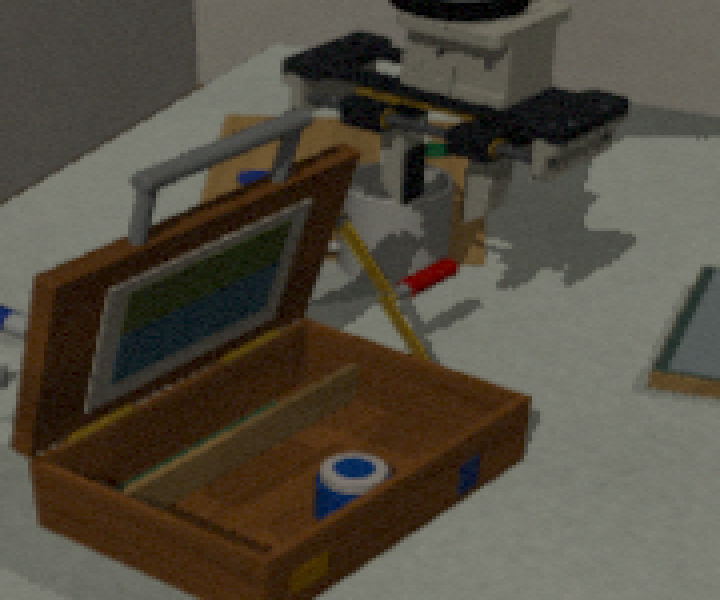

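Wrist view: the pin (columns 303–328, rows 212–285) is centred between the fingers, top at 0.1105, so its centre is 0.1025. I straddle it.

Request:
{"method": "jog_arm", "body": {
  "increments": [
    {"slide":[0,0,12],"roll":0,"gripper":0.45},
    {"slide":[0,0,24],"roll":0,"gripper":0.45},
    {"slide":[0,0,36],"roll":0,"gripper":0.45},
    {"slide":[0,0,48],"roll":0,"gripper":0.45},
    {"slide":[0,0,60],"roll":0,"gripper":0.45},
    {"slide":[0,0,68],"roll":0,"gripper":0.45},
    {"slide":[0,0,68],"roll":0,"gripper":0.45},
    {"slide":[0,0,68],"roll":0,"gripper":0.45},
    {"slide":[0,0,68],"roll":0,"gripper":0.45},
    {"slide":[0,0,68],"roll":0,"gripper":0.45}
  ]
}}

```text
clock: 24.98
position: [0.5856, -0.225, 0.0943]
ee_rot: [2.438, 1.979, 0.001]
force: [0.3, 0.4, 0.4]
width: 0.454
```

Request:
{"method": "jog_arm", "body": {
  "increments": [
    {"slide":[0,2,0],"roll":0,"gripper":0.45},
    {"slide":[0,4,0],"roll":0,"gripper":0.45},
    {"slide":[0,6,0],"roll":0,"gripper":0.45},
    {"slide":[0,7.5,0],"roll":0,"gripper":0.45},
    {"slide":[0,8.5,0],"roll":0,"gripper":0.45},
    {"slide":[0,9.5,0],"roll":0,"gripper":0.45},
    {"slide":[0,10,0],"roll":0,"gripper":0.45},
    {"slide":[0,10,0],"roll":0,"gripper":0.45},
    {"slide":[0,10,0],"roll":0,"gripper":0.45},
    {"slide":[0,10,0],"roll":0,"gripper":0.45}
  ]
}}

```text
clock: 25.82
position: [0.5947, -0.2269, 0.0935]
ee_rot: [-2.439, -1.98, 0.0]
force: [0.2, 0.8, 0.2]
width: 0.449
```

```bash
python3 - <<'E'
from h import *
o=arm.observe(); print(o["position"],boxf(o["position"]),o["force"].round(2))
f,B,m=pin("side"); print(m.sum(),np.percentile(B[m],[3,50,97],axis=0).round(4)); cv2.imwrite("pics/side13.png",cv2.resize(f[80:280,240:420],None,fx=4,fy=3,interpolation=3))
E
```

```text
[ 0.59470516 -0.22687848  0.09353584] [ 0.03759248 -0.17999938  0.09353584] [0.19 0.82 0.21]
64 [[ 0.0203 -0.1833  0.1007]
 [ 0.0246 -0.1629  0.1083]
 [ 0.0346 -0.1475  0.1113]]
```

View pics/side13.png

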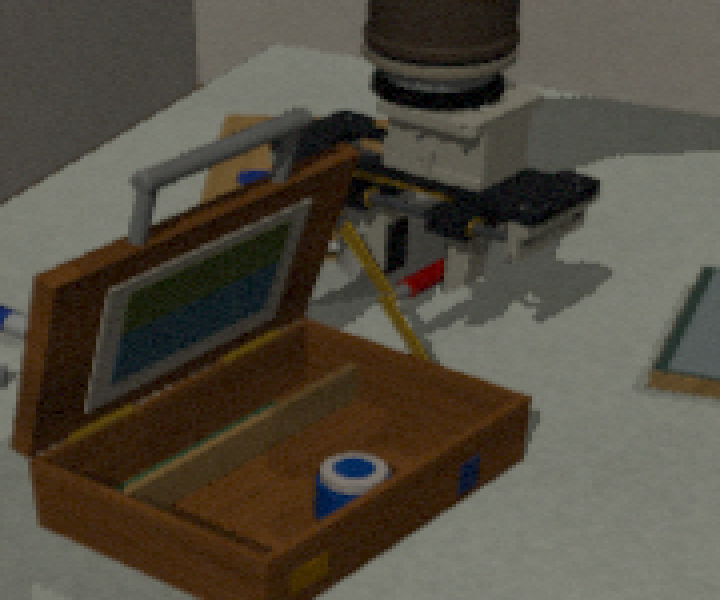

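Request:
{"method": "jog_arm", "body": {
  "increments": [
    {"slide":[0,0.7,0],"roll":0,"gripper":0.45},
    {"slide":[0,1.4,0],"roll":0,"gripper":0.45},
    {"slide":[0,2.1,0.3],"roll":0,"gripper":0.45},
    {"slide":[0,2.8,0.6],"roll":0,"gripper":0.45},
    {"slide":[0,3.3,1],"roll":0,"gripper":0.45},
    {"slide":[0,3.8,1.3],"roll":0,"gripper":0.45},
    {"slide":[0,4.3,1.6],"roll":0,"gripper":0.45},
    {"slide":[0,4.8,1.9],"roll":0,"gripper":0.45},
    {"slide":[0,4.8,1.9],"roll":0,"gripper":0.45},
    {"slide":[0,4.8,1.9],"roll":0,"gripper":0.45}
  ]
}}

```text
clock: 26.7
position: [0.5994, -0.2278, 0.0916]
ee_rot: [-2.439, -1.98, 0.0]
force: [-0.7, 0.4, 0.4]
width: 0.449
```

Request:
{"method": "jog_arm", "body": {
  "increments": [
    {"slide":[0,0.5,0.33],"roll":0,"gripper":0.45},
    {"slide":[0,1,0.67],"roll":0,"gripper":0.45},
    {"slide":[0,1.5,1],"roll":0,"gripper":0.45},
    {"slide":[0,2,1.35],"roll":0,"gripper":0.45},
    {"slide":[0,2.5,1.7],"roll":0,"gripper":0.45},
    {"slide":[0,3,2],"roll":0,"gripper":0.45},
    {"slide":[0,3.5,2.35],"roll":0,"gripper":0.45},
    {"slide":[0,4,2.7],"roll":0,"gripper":0.45},
    {"slide":[0,4,2.7],"roll":0,"gripper":0.45},
    {"slide":[0,4,2.7],"roll":0,"gripper":0.45}
  ]
}}

```text
clock: 27.53
position: [0.6032, -0.2287, 0.0889]
ee_rot: [-2.439, -1.98, 0.0]
force: [-3.1, -0.2, 2.2]
width: 0.449
```

```bash
python3 - <<'E'
from h import *
o=arm.observe(); print(o["position"],boxf(o["position"]),o["force"].round(2))
f,B,m=pin("side"); print(m.sum(),np.percentile(B[m],[3,50,97],axis=0).round(4)); cv2.imwrite("pics/side14.png",cv2.resize(f[80:280,240:420],None,fx=4,fy=3,interpolation=3))
E
```

```text
[ 0.60322586 -0.22868847  0.08886467] [ 0.04630325 -0.17996786  0.08886467] [-3.13 -0.15  2.15]
54 [[ 0.025  -0.1794  0.0981]
 [ 0.0298 -0.1622  0.1045]
 [ 0.0388 -0.1486  0.1069]]
```

View pics/side14.png

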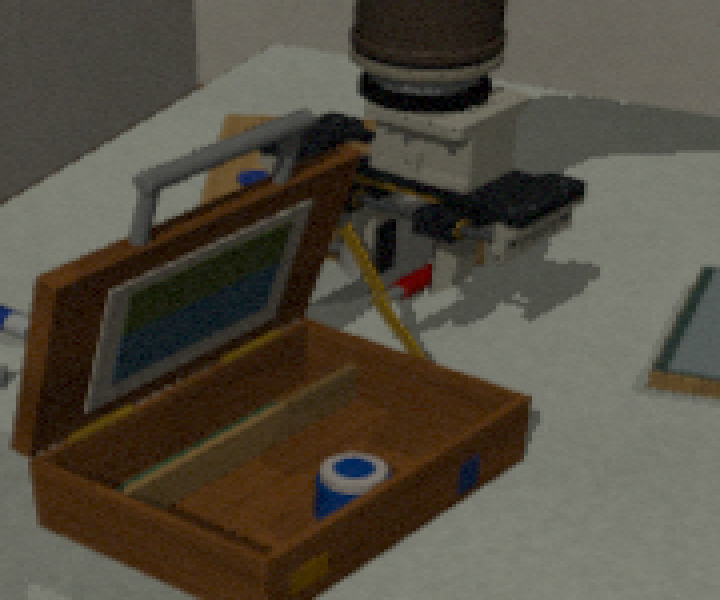

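The knee is past the line, at 3.8 N along the fold direction. I continue gently.

Request:
{"method": "jog_arm", "body": {
  "increments": [
    {"slide":[0,0.4,0.27],"roll":0,"gripper":0.45},
    {"slide":[0,0.8,0.54],"roll":0,"gripper":0.45},
    {"slide":[0,1.2,0.8],"roll":0,"gripper":0.45},
    {"slide":[0,1.6,1.07],"roll":0,"gripper":0.45},
    {"slide":[0,2,1.35],"roll":0,"gripper":0.45},
    {"slide":[0,2.4,1.6],"roll":0,"gripper":0.45},
    {"slide":[0,2.8,1.9],"roll":0,"gripper":0.45},
    {"slide":[0,2.8,1.9],"roll":0,"gripper":0.45},
    {"slide":[0,2.8,1.9],"roll":0,"gripper":0.45},
    {"slide":[0,2.8,1.9],"roll":0,"gripper":0.45}
  ]
}}

```text
clock: 28.42
position: [0.6058, -0.2292, 0.087]
ee_rot: [-2.439, -1.98, 0.001]
force: [-4.9, 1.1, 3.0]
width: 0.451
```

```bash
python3 - <<'E'
from h import *
o=arm.observe(); print(o["position"],boxf(o["position"]),o["force"].round(2))
f,B,m=pin("side"); print(m.sum(),np.percentile(B[m],[3,50,97],axis=0).round(4))
E
```

```text
[ 0.6058125  -0.22924951  0.08695153] [ 0.04895004 -0.1799696   0.08695153] [-4.86  1.1   3.02]
53 [[ 0.028  -0.1803  0.0964]
 [ 0.0323 -0.16    0.1025]
 [ 0.0399 -0.1471  0.1053]]
```

Request:
{"method": "jog_arm", "body": {
  "increments": [
    {"slide":[0,0.4,0.27],"roll":0,"gripper":0.45},
    {"slide":[0,0.8,0.54],"roll":0,"gripper":0.45},
    {"slide":[0,1.2,0.8],"roll":0,"gripper":0.45},
    {"slide":[0,1.2,0.8],"roll":0,"gripper":0.45},
    {"slide":[0,1.2,0.8],"roll":0,"gripper":0.45},
    {"slide":[0,0,0],"roll":0,"gripper":0.45},
    {"slide":[0,-3,-1.5],"roll":0,"gripper":0.45},
    {"slide":[0,-6,-3],"roll":0,"gripper":0.45},
    {"slide":[0,-10,-4],"roll":0,"gripper":0.45},
    {"slide":[0,-10,-4],"roll":0,"gripper":0.45}
  ]
}}

```text
clock: 29.3
position: [0.5962, -0.2272, 0.0915]
ee_rot: [2.439, 1.979, 0.001]
force: [0.1, 0.0, 0.2]
width: 0.448
```

```bash
python3 - <<'E'
from h import *
o=arm.observe(); print(o["position"],boxf(o["position"]),o["force"].round(2))
f,B,m=pin("side"); print(m.sum(),np.percentile(B[m],[3,50,97],axis=0).round(4)); cv2.imwrite("pics/side15.png",cv2.resize(f[80:280,240:420],None,fx=4,fy=3,interpolation=3))
E
```

```text
[ 0.59616931 -0.22723121  0.09150291] [ 0.03909811 -0.18003473  0.09150291] [0.14 0.02 0.19]
77 [[ 0.0218 -0.1907  0.0953]
 [ 0.0315 -0.1672  0.1021]
 [ 0.0396 -0.1464  0.1109]]
```

View pics/side15.png

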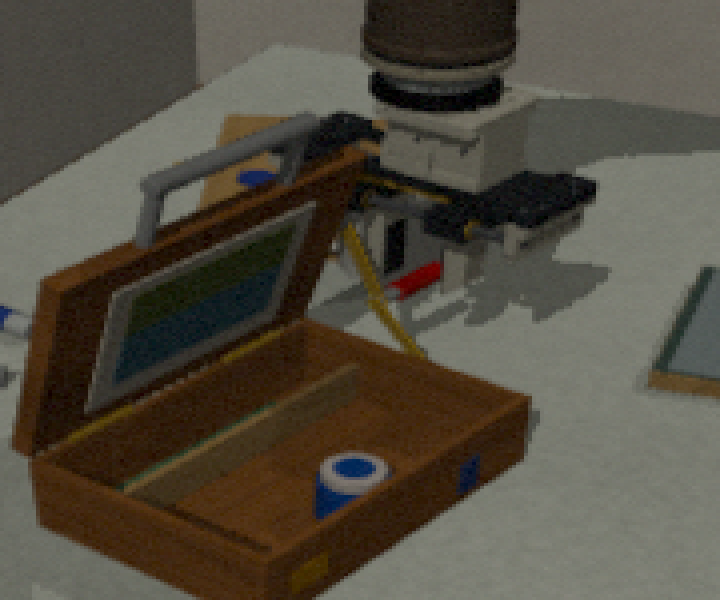

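The knee stays about 10 mm past the line after backing off, and the lid has dropped slightly, as expected. I rise and go back to the handle.

Request:
{"method": "jog_arm", "body": {
  "increments": [
    {"slide":[0,0,-15],"roll":0,"gripper":0.45},
    {"slide":[0,0,-40],"roll":0,"gripper":0.45},
    {"slide":[0,0,-70],"roll":0,"gripper":0.45},
    {"slide":[0,0,-100],"roll":0,"gripper":0.45},
    {"slide":[0,0,-130],"roll":0,"gripper":0.45},
    {"slide":[0,0,-160],"roll":0,"gripper":0.45},
    {"slide":[0,0,-190],"roll":0,"gripper":0.45},
    {"slide":[0,0,-220],"roll":0,"gripper":0.45},
    {"slide":[0,0,-246],"roll":0,"gripper":0.45},
    {"slide":[0,0,-246],"roll":0,"gripper":0.45}
  ]
}}

```text
clock: 30.18
position: [0.5985, -0.2278, 0.3434]
ee_rot: [2.433, 1.975, 0.009]
force: [-0.3, 0.3, -0.0]
width: 0.451
```

Request:
{"method": "jog_arm", "body": {
  "increments": [
    {"slide":[20,0,0],"roll":0,"gripper":0.45},
    {"slide":[45,0,0],"roll":0,"gripper":0.45},
    {"slide":[70,0,0],"roll":0,"gripper":0.45},
    {"slide":[95,0,0],"roll":0,"gripper":0.45},
    {"slide":[120,0,0],"roll":0,"gripper":0.45},
    {"slide":[145,0,0],"roll":0,"gripper":0.45},
    {"slide":[165,0,0],"roll":0,"gripper":0.45},
    {"slide":[182,-2,0],"roll":0,"gripper":0.45},
    {"slide":[182,-2,0],"roll":0,"gripper":0.45},
    {"slide":[182,-2,0],"roll":0,"gripper":0.45}
  ]
}}

```text
clock: 31.02
position: [0.6319, -0.0476, 0.3367]
ee_rot: [-2.437, -1.983, 0.0]
force: [0.4, -1.0, 0.0]
width: 0.453
```

```bash
python3 - <<'E'
from h import *
o=arm.observe(); R=Ro.from_rotvec(o["ee_rot"]).as_matrix(); print(o["position"],boxf(o["position"]))
f,W=cloud("wrist"); T=(W-o["position"])@R; cv2.imwrite("pics/w7.png",f)
for v in (220,240,260):
  r=T[v]; m=(W[v,:,2]>.26)&(W[v,:,2]<.31)&(abs(r[:,1])<.03)&(abs(r[:,0])<.05)
  if m.any(): print(v,np.where(m)[0][[0,-1]],r[m].min(0),r[m].max(0),W[v][m][:,2].max())
f,B,m=pin("side"); print(m.sum(),np.percentile(B[m],[3,50,97],axis=0).round(4))
E
```

```text
[ 0.63189037 -0.04759544  0.33665518] [0.03605094 0.00309287 0.33665518]
220 [301 322] [ 0.02703359 -0.00813763  0.04988131] [0.02821804 0.00430517 0.05466633] 0.2867781722093029
240 [301 322] [ 0.01443576 -0.00830947  0.0503924 ] [0.01590983 0.00435946 0.05513344] 0.2862651821246195
260 [301 322] [ 0.00152554 -0.0085144   0.0507385 ] [0.00318592 0.00439459 0.05519403] 0.2859178589624369
81 [[ 0.0276 -0.1907  0.0956]
 [ 0.0321 -0.1684  0.1022]
 [ 0.0412 -0.1487  0.105 ]]
```

View pics/w7.png

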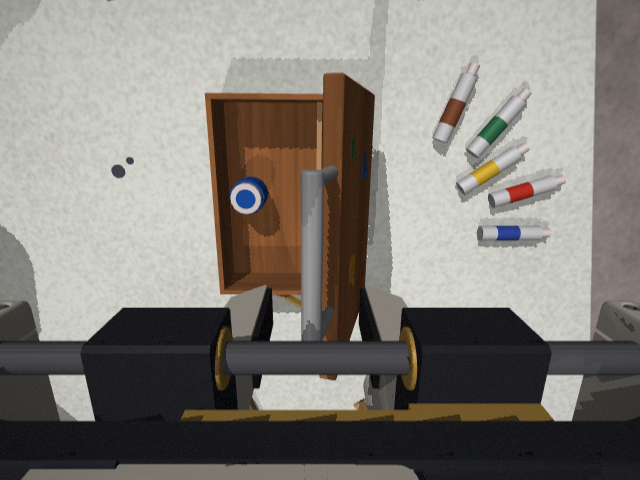

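Wrist view: the bar is at columns 301–322, 2 mm toward the robot from the tool axis, with its top at 0.286. The lid is at about 1.30. I pinch it.

Request:
{"method": "jog_arm", "body": {
  "increments": [
    {"slide":[0,-2,20],"roll":0,"gripper":0.45},
    {"slide":[0,-2,45],"roll":0,"gripper":0.45},
    {"slide":[0,-2,65],"roll":0,"gripper":0.45},
    {"slide":[0,-2,76],"roll":0,"gripper":0.45},
    {"slide":[0,-2,76],"roll":0,"gripper":0.2},
    {"slide":[0,-2,76],"roll":0,"gripper":0.0},
    {"slide":[0,-2,76],"roll":0,"gripper":0.0},
    {"slide":[0,-2,76],"roll":0,"gripper":0.0},
    {"slide":[0,-2,76],"roll":0,"gripper":0.0},
    {"slide":[0,-2,76],"roll":0,"gripper":0.0}
  ],
  "newtons": 20
}}

```text
clock: 31.95
position: [0.63, -0.0483, 0.2624]
ee_rot: [2.439, 1.979, 0.001]
force: [-2.9, 0.6, 5.8]
width: 0.144
```

```bash
python3 - <<'E'
from h import *
o=arm.observe(); print(np.round(lidang(o),4),o["force"].round(1))
def p(t): c,s=np.cos(t),np.sin(t); return np.array([-220*c+7.5*s, 220*s+7.5*c])
a=p(1.30)
for t in np.r_[np.arange(1.26,-.02,-.04),0]: d=p(t)-a; print(round(t,3),"y",d[0].round(1),"z",-d[1].round(1))
E
```

```text
[0.0343 0.002  0.2814 1.3066 0.2222] [-2.9  0.6  5.8]
1.26 y -8.5 z 2.2
1.22 y -16.9 z 4.8
1.18 y -25.2 z 7.7
1.14 y -33.4 z 11.0
1.1 y -41.5 z 14.5
1.06 y -49.4 z 18.4
1.02 y -57.1 z 22.6
0.98 y -64.7 z 27.1
0.94 y -72.1 z 31.9
0.9 y -79.3 z 37.0
0.86 y -86.2 z 42.4
0.82 y -93.0 z 48.0
0.78 y -99.5 z 53.9
0.74 y -105.8 z 60.1
0.7 y -111.8 z 66.5
0.66 y -117.6 z 73.2
0.62 y -123.1 z 80.1
0.58 y -128.3 z 87.2
0.54 y -133.2 z 94.4
0.5 y -137.8 z 101.9
0.46 y -142.2 z 109.6
0.42 y -146.2 z 117.4
0.38 y -149.9 z 125.4
0.34 y -153.3 z 133.6
0.3 y -156.3 z 141.8
0.26 y -159.1 z 150.2
0.22 y -161.4 z 158.7
0.18 y -163.5 z 167.2
0.14 y -165.2 z 175.9
0.1 y -166.5 z 184.6
0.06 y -167.5 z 193.3
0.02 y -168.2 z 202.1
0.0 y -168.4 z 206.5
```

Request:
{"method": "jog_arm", "body": {
  "increments": [
    {"slide":[0,-4.2,1],"roll":0,"gripper":0},
    {"slide":[0,-8.5,2.2],"roll":0,"gripper":0},
    {"slide":[0,-12.7,3.5],"roll":0,"gripper":0},
    {"slide":[0,-16.9,4.8],"roll":0,"gripper":0},
    {"slide":[0,-21,6.2],"roll":0,"gripper":0},
    {"slide":[0,-25.2,7.7],"roll":0,"gripper":0},
    {"slide":[0,-29.3,9.3],"roll":0,"gripper":0},
    {"slide":[0,-33.4,11],"roll":0,"gripper":0},
    {"slide":[0,-33.4,11],"roll":0,"gripper":0},
    {"slide":[0,-33.4,11],"roll":0,"gripper":0}
  ]
}}

```text
clock: 32.78
position: [0.5986, -0.0415, 0.2515]
ee_rot: [2.437, 1.978, 0.005]
force: [3.6, 0.3, 7.1]
width: 0.142
```

```bash
python3 - <<'E'
from h import *
o=arm.observe(); print(np.round(lidang(o),4),o["force"].round(1))
f,B,m=pin("side"); print(m.sum(),np.percentile(B[m],[3,50,97],axis=0).round(4)); cv2.imwrite("pics/side16.png",cv2.resize(f[80:280,240:420],None,fx=4,fy=3,interpolation=3))
E
```

```text
[0.0021 0.002  0.2705 1.1533 0.2216] [3.6 0.3 7.1]
77 [[ 0.0369 -0.1919  0.0857]
 [ 0.041  -0.1692  0.0922]
 [ 0.0485 -0.1481  0.0949]]
```

View pics/side16.png

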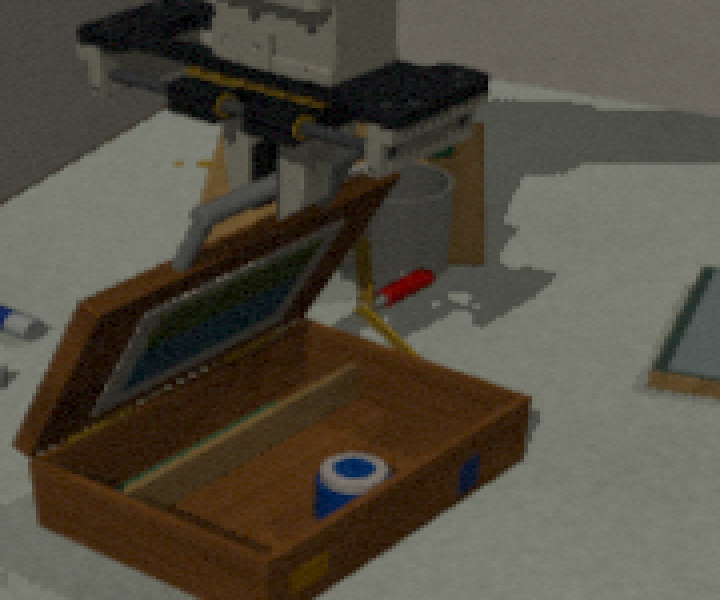

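The knee is folding back and the lid is lowering freely. I continue.

Request:
{"method": "jog_arm", "body": {
  "increments": [
    {"slide":[0,-8.1,3.5],"roll":0,"gripper":0},
    {"slide":[0,-16,7.4],"roll":0,"gripper":0},
    {"slide":[0,-23.7,11.6],"roll":0,"gripper":0},
    {"slide":[0,-31.3,16.1],"roll":0,"gripper":0},
    {"slide":[0,-38.7,20.9],"roll":0,"gripper":0},
    {"slide":[0,-45.9,26],"roll":0,"gripper":0},
    {"slide":[0,-52.8,31.4],"roll":0,"gripper":0},
    {"slide":[0,-59.6,37],"roll":0,"gripper":0},
    {"slide":[0,-66.1,42.9],"roll":0,"gripper":0},
    {"slide":[0,-72.4,49.1],"roll":0,"gripper":0}
  ]
}}

```text
clock: 33.67
position: [0.5265, -0.0259, 0.2009]
ee_rot: [2.438, 1.98, 0.002]
force: [5.4, 1.8, 4.6]
width: 0.146
```

```bash
python3 - <<'E'
from h import *
o=arm.observe(); print(np.round(lidang(o),4),o["force"].round(1),o["width"])
E
```

```text
[-0.0716  0.002   0.2199  0.7458  0.2203] [5.4 1.8 4.6] 0.14612823992403626
```

Request:
{"method": "jog_arm", "body": {
  "increments": [
    {"slide":[0,-6,6.4],"roll":0,"gripper":0},
    {"slide":[0,-11.8,13.1],"roll":0,"gripper":0},
    {"slide":[0,-17.3,20],"roll":0,"gripper":0},
    {"slide":[0,-22.5,27.1],"roll":0,"gripper":0},
    {"slide":[0,-27.4,34.3],"roll":0,"gripper":0},
    {"slide":[0,-32,41.8],"roll":0,"gripper":0},
    {"slide":[0,-36.4,49.5],"roll":0,"gripper":0},
    {"slide":[0,-40.4,57.3],"roll":0,"gripper":0},
    {"slide":[0,-44.1,65.3],"roll":0,"gripper":0},
    {"slide":[0,-47.5,73.5],"roll":0,"gripper":0}
  ]
}}

```text
clock: 34.5
position: [0.4798, -0.0159, 0.1272]
ee_rot: [2.439, 1.981, 0.002]
force: [4.3, 2.3, 3.8]
width: 0.141
```

```bash
python3 - <<'E'
from h import *
o=arm.observe(); print(np.round(lidang(o),4),o["force"].round(1),o["width"])
f=arm.get_image("side")["frame"]; cv2.imwrite("pics/side17.png",cv2.resize(f[80:280,240:420],None,fx=4,fy=3,interpolation=3))
E
```

```text
[-0.1193  0.0019  0.1462  0.3442  0.2198] [4.3 2.3 3.8] 0.14074301506960007
```

View pics/side17.png

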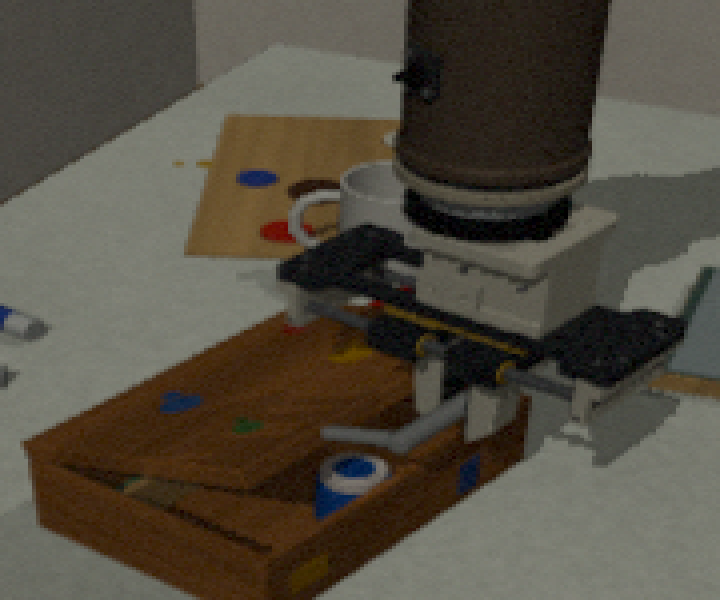

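Request:
{"method": "jog_arm", "body": {
  "increments": [
    {"slide":[0,-2.3,6.1],"roll":0,"gripper":0},
    {"slide":[0,-4.4,12.4],"roll":0,"gripper":0},
    {"slide":[0,-6.4,18.7],"roll":0,"gripper":0},
    {"slide":[0,-8.1,25.1],"roll":0,"gripper":0},
    {"slide":[0,-9.7,31.5],"roll":0,"gripper":0},
    {"slide":[0,-11,37.9],"roll":0,"gripper":0},
    {"slide":[0,-12.3,44.4],"roll":0,"gripper":0},
    {"slide":[0,-13.2,51],"roll":0,"gripper":0},
    {"slide":[0,-14,57.5],"roll":0,"gripper":0},
    {"slide":[0,-14.6,64],"roll":0,"gripper":0}
  ]
}}

```text
clock: 35.38
position: [0.4647, -0.0128, 0.0628]
ee_rot: [-2.437, -1.98, 0.0]
force: [1.6, 5.1, 4.2]
width: 0.147
```

Request:
{"method": "jog_arm", "body": {
  "increments": [
    {"slide":[0,-0.2,2],"roll":0,"gripper":0},
    {"slide":[0,-0.3,4],"roll":0,"gripper":0},
    {"slide":[0,-0.4,6],"roll":0,"gripper":0},
    {"slide":[0,-0.5,8],"roll":0,"gripper":0},
    {"slide":[0,-0.5,9.5],"roll":0,"gripper":0},
    {"slide":[0,-0.5,10.5],"roll":0,"gripper":0},
    {"slide":[0,-0.5,11],"roll":0,"gripper":0},
    {"slide":[0,-0.5,11],"roll":0,"gripper":0},
    {"slide":[0,-0.5,11],"roll":0,"gripper":0},
    {"slide":[0,-0.5,11],"roll":0,"gripper":0}
  ]
}}

```text
clock: 36.22
position: [0.4639, -0.0127, 0.0518]
ee_rot: [-2.437, -1.98, 0.001]
force: [1.1, 6.3, 1.4]
width: 0.142
```

```bash
python3 - <<'E'
from h import *
o=arm.observe(); print(np.round(lidang(o),4),o["force"].round(1),o["width"])
f=arm.get_image("side")["frame"]; cv2.imwrite("pics/side18.png",cv2.resize(f[80:280,240:420],None,fx=4,fy=3,interpolation=3))
E
```

```text
[-0.1355  0.0017  0.0708 -0.0076  0.2206] [1.1 6.3 1.4] 0.14220673180276527
```

View pics/side18.png

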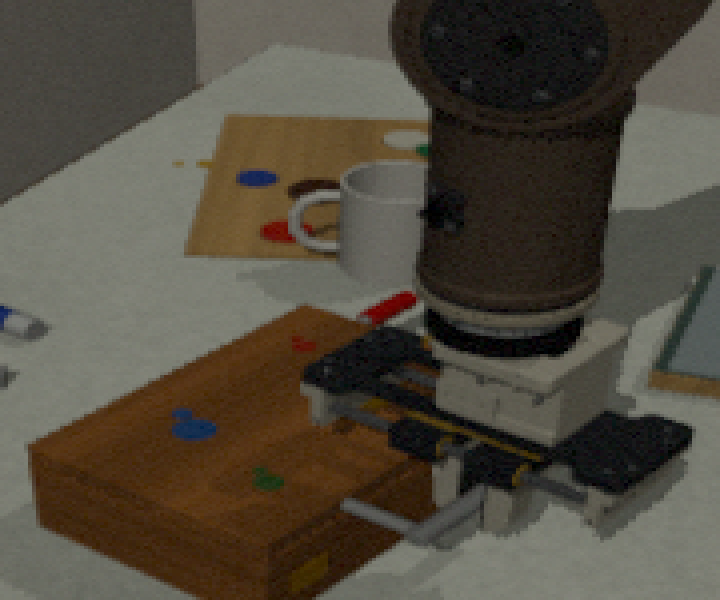

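Request:
{"method": "jog_arm", "body": {
  "increments": [
    {"slide":[0,0,0.5],"roll":0,"gripper":0},
    {"slide":[0,0,1],"roll":0,"gripper":0},
    {"slide":[0,0,1.5],"roll":0,"gripper":0},
    {"slide":[0,0,2],"roll":0,"gripper":0},
    {"slide":[0,0,2.5],"roll":0,"gripper":0},
    {"slide":[0,0,2.5],"roll":0,"gripper":0},
    {"slide":[0,0,2.5],"roll":0,"gripper":0},
    {"slide":[0,0,2.5],"roll":0,"gripper":0},
    {"slide":[0,0,2.5],"roll":0,"gripper":0},
    {"slide":[0,0,2.5],"roll":0,"gripper":0}
  ]
}}

```text
clock: 37.1
position: [0.4638, -0.0127, 0.0494]
ee_rot: [-2.437, -1.98, 0.001]
force: [-0.1, 5.4, 2.5]
width: 0.144
```

```bash
python3 - <<'E'
from h import *
o=arm.observe(); print(np.round(lidang(o),4),o["force"].round(1))
for n in("side","scene"):
    f,W=cloud(n); B=boxf(W); hsv=cv2.cvtColor(f,cv2.COLOR_BGR2HSV)
    m=(abs(B[...,0])<.075)&(B[...,1]>-.02)&(B[...,1]<.11)&(B[...,2]>.06)&(B[...,2]<.11)&(hsv[...,1]>70)&(hsv[...,0]<25)
    p=B[m]; c,*_=np.linalg.lstsq(np.c_[p[:,:2],np.ones(len(p))],p[:,2],rcond=None); print(n,m.sum(),c.round(4))
    cv2.imwrite(f"pics/{n}19.png",f)
E
```

```text
[-0.1356  0.0017  0.0684 -0.0188  0.2206] [-0.1  5.4  2.5]
side 2385 [-0.0019  0.0009  0.0801]
scene 2242 [-0.0014 -0.0004  0.0825]
```

Both cameras give a lid slope of 0.002 rad or less with its top at 80–82 mm, so it is fully shut. The last millimetres were the bar sliding in the grip. I release and withdraw.

Request:
{"method": "jog_arm", "body": {
  "increments": [
    {"slide":[0,0,0],"roll":0,"gripper":0.4},
    {"slide":[0,0,0],"roll":0,"gripper":0.4},
    {"slide":[0,0,0],"roll":0,"gripper":0.4},
    {"slide":[0,0,0],"roll":0,"gripper":0.4},
    {"slide":[0,0,0],"roll":0,"gripper":0.4},
    {"slide":[0,0,-10],"roll":0,"gripper":0.4},
    {"slide":[0,0,-30],"roll":0,"gripper":0.4},
    {"slide":[0,0,-55],"roll":0,"gripper":0.4},
    {"slide":[0,0,-80],"roll":0,"gripper":0.4},
    {"slide":[0,0,-110],"roll":0,"gripper":0.4}
  ]
}}

```text
clock: 38.03
position: [0.4639, -0.0139, 0.1603]
ee_rot: [-2.438, -1.979, 0.003]
force: [0.9, 0.0, 0.4]
width: 0.398
```

Request:
{"method": "jog_arm", "body": {
  "increments": [
    {"slide":[0,-5,-20],"roll":0,"gripper":0.4},
    {"slide":[0,-10,-40],"roll":0,"gripper":0.4},
    {"slide":[0,-15,-60],"roll":0,"gripper":0.4},
    {"slide":[0,-20,-80],"roll":0,"gripper":0.4},
    {"slide":[0,-20,-100],"roll":0,"gripper":0.4},
    {"slide":[0,-20,-100],"roll":0,"gripper":0.4},
    {"slide":[0,-20,-100],"roll":0,"gripper":0.4},
    {"slide":[0,-20,-100],"roll":0,"gripper":0.4},
    {"slide":[0,-20,-100],"roll":0,"gripper":0.4},
    {"slide":[0,-20,-100],"roll":0,"gripper":0.4}
  ]
}}

```text
clock: 38.87
position: [0.4449, -0.0097, 0.2589]
ee_rot: [-2.438, -1.979, 0.003]
force: [0.3, -0.1, -0.5]
width: 0.4
```

```bash
python3 - <<'E'
from h import *
o=arm.observe(); print(o["position"],o["force"].round(1),abs(o["dq"]).max())
for n in("side","scene"):
    f,W=cloud(n); B=boxf(W); hsv=cv2.cvtColor(f,cv2.COLOR_BGR2HSV)
    m=(abs(B[...,0])<.075)&(abs(B[...,1])<.11)&(B[...,2]>.06)&(B[...,2]<.11)&(hsv[...,1]>70)&(hsv[...,0]<25)
    p=B[m]; c,*_=np.linalg.lstsq(np.c_[p[:,:2],np.ones(len(p))],p[:,2],rcond=None); print(n,m.sum(),c.round(4))
    cv2.imwrite(f"pics/{n}20.png",f)
    H,S,V=[hsv[...,i].astype(int) for i in range(3)]
    m=((H<6)|(H>174))&(S>150)&(abs(W[...,0]-.437)<.04)&(abs(W[...,1]-.282)<.04)&(W[...,2]>.044)
    print("red",np.nanmedian(W[m],0))
E
```

```text
[ 0.44489451 -0.0096502   0.25893213] [ 0.3 -0.1 -0.5] 0.004144661890658626
side 3968 [-0.0024  0.0001  0.0802]
red [0.43605187 0.28135962 0.04644936]
scene 3685 [-0.0023 -0.0004  0.0825]
red [0.43715877 0.28245326 0.04903545]
```

View pics/side20.png

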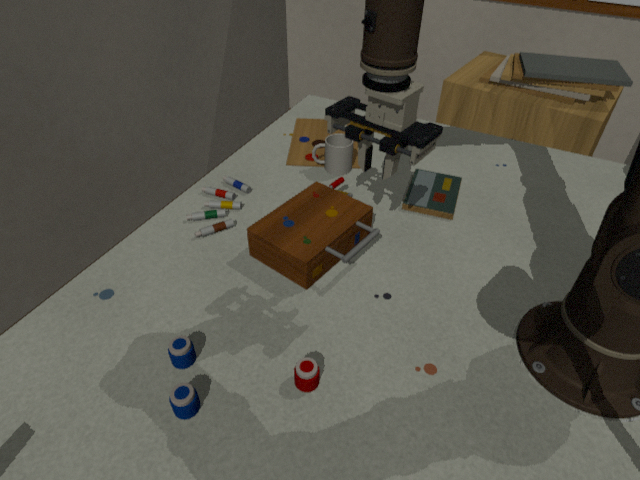

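The box is shut at (312,232), with the knee pin folded at (337,184) as at the start. The red pot (307,375), mug (335,155) and panel (433,193) look unmoved, and the gripper is clear. I hand in.

```bash
python3 - <<'E'
from cell import arm
print(arm.sign_off())
E
```

```text
the job is handed in; nothing more can be done
None
```

The blue pot is in the box and the box is shut. I handed the job in at about 39 s of the 72 s allowed; no verdict was reported.

**What I did**
- Raised the lid to its stop and lowered it about 0.1 rad until the stay locked. The resisting force rose to 10 N, and the lid stayed up when I let go.
- Took the blue pot nearest the base (0.65 m away; the others were 0.72 and 0.74 m) and stood it in the bay at box (−50, 0) mm.
- Lifted the lid to the stop again and let go. I then pushed the red pin about 10 mm past the line. The last force reading during the push was 5.8 N; I pushed about 1 mm further after it.
- Lowered the lid at about 0.5 rad/s until it was shut, then released the handle.

**Last checks**
- **Lid:** both fixed cameras show it shut, with a slope of about 0.002 rad and its top at 80–82 mm.
- **Stay:** folded; the pin looks to be back where it started.
- **Pot:** upright when I last saw it, before the lid closed. It could not be seen after that.
- **Bystanders:** the red pot is within 1–2 mm of its first position. I judged the mug and panel unmoved by eye only.
- **Robot:** touching nothing, with force near zero.

**One disagreement:** at closing, the arm's own pose put the handle 2 to 4 mm below its shut height. The cameras showed the lid flat, so I took this as the bar sliding in the grip.

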